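# Gang-load bearing blocks in a sprung-jaw fixture

## Task

Load the sprung-jaw fixture with every brass bearing block that is on the bench: first draw the jaw back by its handle and turn the handle down into its holding notch so that it stays back by itself. Set the blocks upright on the nest floor in one tight straight row, the first pushed into the corner of fence and end stop and each next one up against it and the fence; the row has five places, so fill any that are left, at the jaw end, with the steel packing piece or pieces that fit (one is one block long, the other two), leaving unneeded packing on the bench. Then lift the handle out of its notch so that the jaw springs forward and clamps the full row, without disturbing the calliper, the loupe or the oil bottle.

Things in the scene. Friction and masses are not known exactly. Their poses are not given: they have to be found in the camera images.
- fixture: Steel gang fixture, screwed down. Origin: underside of its 12 mm thick base plate (x from -85 to +50 mm, 335 mm in y), mid-depth of the nest; x towards the fence, y along the row towards the end stop, z up. Side towards -x open. A blank or packing piece against the fence has its centre at x = 0. The full row of five places (130 mm) runs from y = +110 down to -20 mm. Its place and yaw vary from start to start.
- corner (a point): The reference corner on the nest floor, 12 mm above the bench, where fence face and end stop face meet; at (21, 110, 12) mm in the fixture's frame, same axes. Fence: a bar 12 mm high above the floor, 12 mm thick, along y from -40 to +125 mm of the fixture, its face looking to -x. End stop: a bar 12 mm high, 15 mm thick, its face looking to -y.
- jaw_face (a point): Lower edge, at mid-width, of the sprung jaw's pressing face; axes as the fixture's, the jaw presses towards +y. The jaw is a steel plate 40 mm (x) x 12 mm (y) x 30 mm high. Fully forward its face is at y = 0 of the fixture. Behind it, from y = -63 to -186 mm of the fixture, stands its slotted spring housing, 46 mm high above the bench.
- jaw (a joint): Draw-back of the sprung jaw in m: 0 = fully forward (stop), up to 0.045 (hard stop) as it is drawn back along the fixture's -y. The spring always pushes it forward: 6 N at 0, 9 N at 0.035. Held by the notch it stands at 0.035 (face at y = -35 mm). On a full row of 130 mm it rests at 0.020; a row one place short it does not reach.
- handle (a joint): Turn of the jaw's handle about its rod (along y at x = 0, 30 mm above the bench), rad: 0 upright in the slot, 0.60 down towards the fixture's -x (limit). The slot allows 0.15 rad, except at jaw 0.035 to 0.045, where the notch opens to -x: turned down there (over 0.35) and let go, it holds the jaw back; turned upright, the jaw springs forward. Slight friction, stays as left.
- grip (a point): Middle of the handle's black cylindrical knob (18 mm diameter, 32 mm long along the handle), 53 mm from the rod's axis; top end 68 mm from that axis, a 10 mm stem under it. Axes as the fixture's while upright; 73 mm behind the jaw's face (towards -y). Upright it is 83 mm above the bench.
- block1: Brass bearing-block blank, 0.19 kg, an inverted T seen along its y: foot 42 mm (x) x 26 mm (y) x 14 mm high, on its middle a tongue 22 mm (x) x 26 mm (y) up to 36 mm total height; a pilot hole shows in the tongue's y faces. All blanks are alike. Origin: centre of its underside, z up; half-turn symmetric. May be absent at a start (None).
- block2: Brass bearing-block blank, 0.19 kg, an inverted T seen along its y: foot 42 mm (x) x 26 mm (y) x 14 mm high, on its middle a tongue 22 mm (x) x 26 mm (y) up to 36 mm total height; a pilot hole shows in the tongue's y faces. All blanks are alike. Origin: centre of its underside, z up; half-turn symmetric. May be absent at a start (None).
- block3: Brass bearing-block blank, 0.19 kg, an inverted T seen along its y: foot 42 mm (x) x 26 mm (y) x 14 mm high, on its middle a tongue 22 mm (x) x 26 mm (y) up to 36 mm total height; a pilot hole shows in the tongue's y faces. All blanks are alike. Origin: centre of its underside, z up; half-turn symmetric. May be absent at a start (None).
- block4: Brass bearing-block blank, 0.19 kg, an inverted T seen along its y: foot 42 mm (x) x 26 mm (y) x 14 mm high, on its middle a tongue 22 mm (x) x 26 mm (y) up to 36 mm total height; a pilot hole shows in the tongue's y faces. All blanks are alike. Origin: centre of its underside, z up; half-turn symmetric. May be absent at a start (None).
- block5: Brass bearing-block blank, 0.19 kg, an inverted T seen along its y: foot 42 mm (x) x 26 mm (y) x 14 mm high, on its middle a tongue 22 mm (x) x 26 mm (y) up to 36 mm total height; a pilot hole shows in the tongue's y faces. All blanks are alike. Origin: centre of its underside, z up; half-turn symmetric. May be absent at a start (None).
- pack_short: Short steel packing piece, a plain ground block 42 mm (x) x 26 mm (y) x 34 mm high, a cross hole shows in its x faces, 0.28 kg: as long in the row as one blank. Origin: centre of its underside, z up; half-turn symmetric. 
- pack_long: Long steel packing piece, 42 mm (x) x 52 mm (y) x 34 mm high, 0.56 kg: as long in the row as two blanks. Origin: centre of its underside, z up; half-turn symmetric. 
- calliper: Steel vernier calliper, 150 mm long, 9 mm high, lying beyond the fixture; a bystander. Origin under the middle of its beam.
- loupe: Black watchmaker's loupe, 34 mm across, 30 mm high, standing at the right; a bystander. Origin: centre of its underside.
- oil_bottle: Small amber oil bottle, 38 mm diameter, 75 mm high, beyond the fixture at the right; a bystander. Origin: centre of its underside.
Not all that is in view belongs to the job. Leave any blue or purple look-alike of the block3 alone.

How it is judged:
By the outcome, as a careful person would: the job done as asked, in the order asked, and still so for the second after the job is handed in, with the robot touching nothing.
Of block1, block2, block3, block4, block5 only 2 to 5 are there at a start; the rules pass over those that are not, and their reading is None.
At some moment in a run one of block1, block2, block3, block4, block5, pack_short, pack_long may be knocked a few centimetres aside while the robot is not near it.
Once in a run the grip may slacken for a moment while it holds something.
It also fails if it takes over 210 s, if anything falls off the work surface, if the arm or the gripper's body presses on something with over 40 N, if the wrist force passes 120 N, or if a joint passes its speed limit or range.

## Robot

A 6-joint arm with a two-finger parallel gripper is mounted at the origin on the work surface. World frame = base frame: x ahead of the robot, y to its left, z up, the work surface at z = 0. Lengths are in mm, angles in rad, forces in N, time in s.
With the tool pointing down it reaches from about 325 to 850 mm from the base axis. Payload 4.4 kg.
Tool frame: the origin (TCP) lies on the front face of the gripper's body, between the roots of the fingers; the fingertips stand 97 mm ahead of it and the grasp point (between the pads) lies 78 mm ahead of it (arm.hold_point_z is the distance from the TCP to the grasp point, in mm); z points along the fingers, y is the direction in which the jaws open and shut (so a half turn about z gives the same grasp; the last joint's range is limited). The gripper opens to 94 mm and grips with 3 to 60 N. Pads are 16 mm wide; open, the fingers measure 119 mm over their backs; the gripper's body (75 mm by 177 mm) begins 78 mm behind the grasp point.
Start: joints at [-0.15, 0.207, 1.542, -0, 1.393, -0.15], TCP at [575.003, -0.012, 302.647] pointing down, gripper open.
Joint ranges: [-2.73, 2.73], [-0.86, 2.22], [0.23, 2.46], [-1.11, 4.25], [0.08, 2.63], [-2.82, 2.82]. Speed limits (rad/s): [2.79, 2.79, 3.14, 3.14, 3.14, 3.14].

## Interface

Orientations are given as a rotation vector (axis times angle).
In Python, from station import arm, vision, trace gives the robot as it stands.
- The arm moves only by the tool arm_command, never from a script. Its argument "rows" is a list of rows, each a list of 4 numbers: the shift along the tool's x, y, z in units of 40 mm (1.0 is 40 mm), then the turn about the tool's z in units of 6 degrees (1.0 is 6 degrees). A call has exactly 5 rows; each row is the pose to reach, as a shift and turn from the pose measured when the call began, along the tool's axes at that moment; what a row does not reach only later rows make up. A row lasts 1/8 s, in which the tool goes at most 62.5 mm and 10.7 degrees, less where a joint would pass 70% of its speed; a pose out of reach is approached as far as the arm can. A call with a gripper value outside its range is refused whole. "jaw" is the finger opening in mm, from 0 to 94, set as the call begins (left out, the last holds). The fingers move at their own pace and stop on an object; "force" is the grip in N (left out, the last holds). Time passes only in rows, so rows that repeat a pose let the fingers close, or fill a call up. It gives the time, the measured TCP pose, the force and the opening at its end, in the units of the state.
- arm.observe(): the state, without advancing time (a new reading comes with each control period).
- vision.camera(name): name is "scene" or "side" or "wrist"; returns the picture (400x640x3 uint8, blue, green, red); there is no depth.
- vision.calibration(name): a dict with "fx", "fy", "cx", "cy" (pixels), "dist_coeffs" ([k1, k2, p1, p2, k3] as OpenCV has them; the pictures are not rectified), "extrinsics" (4x4, takes a point from camera to world coordinates); the wrist camera has in their place "T_tool_cam" (4x4, takes a point from camera to tool coordinates, whose origin is the TCP and whose axes are the flange's). Camera axes: x right, y down, z forward; pixel columns grow to the right and rows downward; lengths in mm; the calibration is good to about 2 mm. A picture is of the moment at which its call begins: read the wrist's pose just before it. calibration takes no time and is no camera call.
- arm.sign_off(): hands the job in, once; it reports no verdict.
Trained networks look in the newest picture that a camera, given by its name, has taken for a name from the list of things; names that differ only in an ending like _2 or _b are one class to them, and where a whole thing is asked for, a point or a joint stands for the part that bears it (a point fixed in the world has none). Each returns a list of dicts, best first, with "p" (0 to 1); they miss things now and then, are a little off and sometimes report something else, mostly with a low value. They report only what shows in the picture. A call takes as long as a camera call. They do not tell look-alikes from the thing itself.
- trace(target, camera): "pixels" (400x640 bool, what is visible of it) and "uv" ([column, row] in pixels, amid what is visible of it).
The state is a dict: "clock": time; "qpos": joint angles; "dq": joint speeds; "effort": joint torques, N m; "ee_pos": TCP position; "tool_rot": TCP orientation; "ft_force": force on the tool from outside, world axes, zero at the start; "ft_torque": the same for the moment, N m; "opening": opening from 0.0 (shut) to 1.0 (fully open).
Only numpy, scipy, OpenCV 4.12 (cv2) and the standard library are available. Lean on these libraries where they do the work, as an engineer would, in place of code of your own. Each camera call takes 0.05 s, during which the arm holds its last target.

## Working session

There is one attempt and no reset: what is moved stays moved. The work goes in short steps, Python scripts to look and compute and a tool call to move; the robot and the scene stay as the last step left them, time stands still between calls to the robot, and variables do not carry over. Pictures are saved under pics/ and viewed, and the job is handed in when it is done.

Besides the shell and the picture viewer there is one more tool, called by a JSON object that holds its "api" and its "payload", one argument or row to a line. arm_command: Moves the arm, as the interface text tells. Its arguments: {"type":"object","properties":{"rows":{"type":"array","items":{"type":"array","items":{"type":"number"}}},"jaw":{"type":"number"},"force":{"type":"number"}},"required":["rows"]}

```bash
ls; mkdir -p pics; python3 - <<'E'
from station import arm, vision, trace
import cv2
s=arm.observe();print(s)
for n in ["scene","side","wrist"]:
    cv2.imwrite(f"pics/{n}0.png",vision.camera(n)); 
    c=vision.calibration(n);print(n,c)
E
```

```text
pics
{'clock': 0.0, 'qpos': array([-1.50484929e-01,  2.07420523e-01,  1.54286119e+00,  4.37523528e-06,
        1.39346807e+00, -1.50478438e-01]), 'dq': array([ 0.00133875, -0.00125602,  0.000661  ,  0.00111148, -0.00086987,
       -0.00047897]), 'effort': array([-8.39226868e-05, -3.70882022e+01, -2.81415099e+01,  6.96549774e-02,
        3.60915181e-02, -1.71865345e-04]), 'ee_pos': array([5.74452971e+02, 8.13632160e-02, 3.01534252e+02]), 'tool_rot': array([-2.22021921e+00, -2.22020308e+00,  2.00314163e-03]), 'ft_force': array([ 0.03099303, -0.74653852, -0.04737425]), 'ft_torque': array([ 0.03063873, -0.00464855, -0.01655751]), 'opening': 0.997384233199717}
scene {'fx': 519.6363049296907, 'fy': 519.6363049296907, 'cx': 318.5718739876097, 'cy': 198.95997153099333, 'dist_coeffs': array([-0.03468536,  0.        ,  0.        ,  0.        ,  0.        ]), 'extrinsics': array([[-2.94538505e-01,  7.96118316e-01, -5.28623397e-01,
         1.20995720e+03],
       [ 9.55611817e-01,  2.41146229e-01, -1.69276553e-01,
         2.31489146e+02],
       [-7.28862567e-03, -5.55017228e-01, -8.31806920e-
[... 522 characters left out ...]
.88206592e-01, -6.15401332e-01,
         6.35180017e+02],
       [ 0.00000000e+00,  0.00000000e+00,  0.00000000e+00,
         1.00000000e+00]])}
wrist {'fx': 343.02705857562586, 'fy': 343.02705857562586, 'cx': 316.10171620764623, 'cy': 195.48748653406662, 'dist_coeffs': array([-0.05137581,  0.        ,  0.        ,  0.        ,  0.        ]), 'T_tool_cam': array([[ 3.44930364e-04, -9.59606247e-01, -2.81346284e-01,
         8.21373162e+01],
       [ 9.99998354e-01, -1.70132483e-04,  1.80627938e-03,
        -5.91163254e-01],
       [-1.78118312e-03, -2.81346444e-01,  9.59604609e-01,
        -8.23557588e+01],
       [ 0.00000000e+00,  0.00000000e+00,  0.00000000e+00,
         1.00000000e+00]])}
```

View pics/scene0.png

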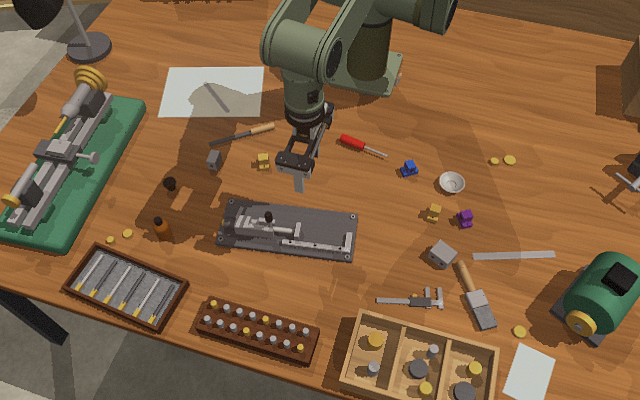

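View pics/side0.png

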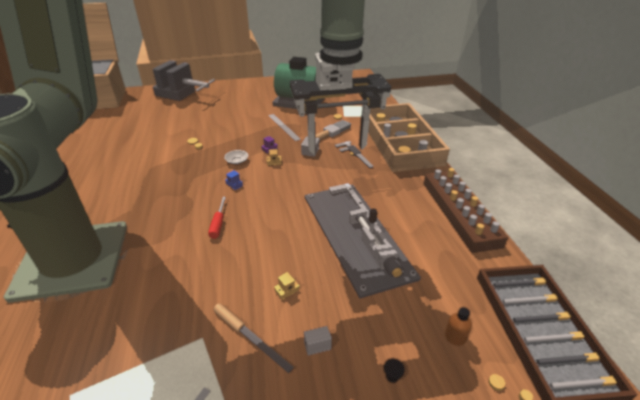

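View pics/wrist0.png

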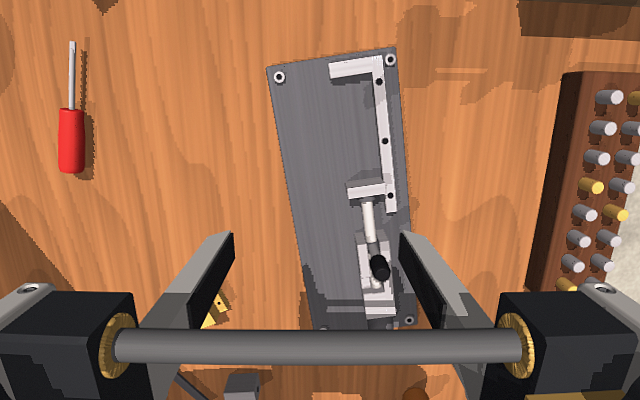

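```bash
cat > h.py <<'E'
from station import arm, vision, trace
import cv2, numpy as np
from scipy.spatial.transform import Rotation as R
def cam(name, obs=None):
    c=vision.calibration(name)
    K=np.array([[c['fx'],0,c['cx']],[0,c['fy'],c['cy']],[0,0,1.]])
    if 'extrinsics' in c: T=c['extrinsics']
    else:
        s=obs or arm.observe()
        W=np.eye(4);W[:3,:3]=R.from_rotvec(s['tool_rot']).as_matrix();W[:3,3]=s['ee_pos']
        T=W@c['T_tool_cam']
    return K,np.array(c['dist_coeffs'],float),T
def proj(P,C):
    K,d,T=C; Ti=np.linalg.inv(T)
    return cv2.projectPoints(np.asarray(P,float).reshape(-1,1,3),cv2.Rodrigues(Ti[:3,:3])[0],Ti[:3,3],K,d)[0].reshape(-1,2)
def back(uv,z,C):
    K,d,T=C
    n=cv2.undistortPoints(np.array(uv,float).reshape(-1,1,2),K,d).reshape(-1,2)
    r=(T[:3,:3]@np.c_[n,np.ones(len(n))].T).T
    return T[:3,3]+r*((z-T[2,3])/r[:,2])[:,None]
def crop(img,x0,y0,x1,y1,f,name):
    cv2.imwrite(name,cv2.resize(img[y0:y1,x0:x1],None,fx=f,fy=f,interpolation=cv2.INTER_CUBIC))
def box(x0,x1,y0,y1,z0,z1): return np.array([[x,y,z] for x in(x0,x1) for y in(y0,y1) for z in(z0,z1)],float)
M={'block':[box(-21,21,-13,13,0,14),box(-11,11,-13,13,14,36)],'short':[box(-21,21,-13,13,0,34)],'long':[box(-21,21,-26,26,0,34)]}
def place(P,x,y,a,z=0):
    c,s=np.cos(a),np.sin(a); return np.c_[c*P[:,0]-s*P[:,1]+x, s*P[:,0]+c*P[:,1]+y, P[:,2]+z]
def sil(kind,x,y,a,C,z=0,sc=4):
    m=np.zeros((400*sc,640*sc),np.uint8)
    for b in M[kind]:
        h=cv2.convexHull(((proj(place(b,x,y,a,z),C)+.5)*sc).astype(np.int32)); cv2.fillConvexPoly(m,h,1)
    return m
def fit(kind,masks,z=0,x0=None):
    """masks: list of (bool mask, C). returns x,y,yaw,IoU"""
    from scipy.optimize import minimize
    sc=4; L=[]
    for m,C in masks:
        ys,xs=np.where(m); L.append((cv2.resize(m.astype(np.uint8),None,fx=sc,fy=sc,interpolation=cv2.INTER_NEAREST),C))
    m,C=masks[0]; ys,xs=np.where(m); p0=back([[xs.mean(),ys.mean()]],z+14,C)[0]
    def cost(v):
        t=0
        for m,C in L:
            s=sil(kind,v[0],v[1],v[2]/30,C,z,sc); t+=1-(s&m).sum()/max(1,(s|m).sum())
        return t/len(L)
    best=None
    for a in np.arange(0,np.pi,np.pi/8) if x0 is None else [x0[2]]:
        b=p0[:2] if x0 is None else x0[:2]
        S=np.array([[b[0],b[1],a*30],[b[0]+5,b[1],a*30],[b[0],b[1]+5,a*30],[b[0],b[1],a*30+8]])
        r=minimize(cost,S[0],method='Nelder-Mead',options=dict(initial_simplex=S,xatol=.05,fatol=1e-4,maxiter=120))
        if best is None or r.fun<best.fun: best=r
    return best.x[0],best.x[1],best.x[2]/30,1-best.fun
E
python3 - <<'E'
from h import *
a=cv2.imread('pics/scene0.png');b=cv2.imread('pics/side0.png')
A=cv2.resize(a[130:290,180:340],(400,400),interpolation=cv2.INTER_CUBIC)
B=cv2.resize(a[130:290,360:520],(400,400),interpolation=cv2.INTER_CUBIC)
cv2.imwrite('pics/z0.png',np.hstack([A,B]))
A=cv2.resize(b[110:210,200:300],(400,400),interpolation=cv2.INTER_CUBIC)
B=cv2.resize(b[250:350,250:350],(400,400),interpolation=cv2.INTER_CUBIC)
cv2.imwrite('pics/z1.png',np.hstack([A,B]))
for n in ['scene','side','wrist']:
    vision.camera(n)
    for t in ['block1','pack_short','pack_long','fixture','jaw','handle','grip','corner','jaw_face','calliper','loupe','oil_bottle']:
        try:
            print(n,t,[(round(float(d['p']),2),np.round(d['uv']).tolist(),int(d['pixels'].sum())) for d in trace(t,n)])
        except Exception as e: print(n,t,e)
print(arm.observe()['clock'])
E
```

```text
scene block1 [(0.74, [264.0, 160.0], 163), (0.7, [466.0, 214.0], 219), (0.64, [407.0, 166.0], 197), (0.51, [435.0, 210.0], 206)]
scene pack_short [(0.63, [213.0, 159.0], 249)]
scene pack_long [(0.55, [446.0, 253.0], 509)]
scene fixture [(0.72, [288.0, 228.0], 6627)]
scene jaw [(0.65, [287.0, 227.0], 331)]
scene handle [(0.75, [289.0, 228.0], 6676), (0.65, [269.0, 218.0], 64)]
scene grip []
scene corner [(0.96, [287.0, 229.0], 6704)]
scene jaw_face [(0.56, [285.0, 227.0], 351)]
scene calliper [(0.85, [422.0, 299.0], 651), (0.34, [289.0, 229.0], 6707)]
scene loupe [(0.68, [173.0, 182.0], 153)]
scene oil_bottle [(0.56, [159.0, 231.0], 352), (0.15, [213.0, 159.0], 253)]
side block1 [(0.88, [285.0, 286.0], 401), (0.66, [269.0, 145.0], 187), (0.65, [272.0, 159.0], 159), (0.65, [230.0, 182.0], 239), (0.21, [393.0, 371.0], 444)]
side pack_short [(0.97, [316.0, 340.0], 639)]
side pack_long [(0.49, [309.0, 146.0], 154), (0.38, [393.0, 371.0], 440)]
side fixture [(0.84, [360.0, 242.0], 6690)]
side jaw [(0.58, [458.0, 329.0], 808), (0.56, [365.0, 215.0], 421)]
side handle [(0.54, [371.0, 217.0],
[... 191 characters left out ...]
 (0.33, [370.0, 221.0], 162)]
side calliper [(0.69, [371.0, 218.0], 159), (0.62, [356.0, 152.0], 200), (0.36, [360.0, 242.0], 6716), (0.18, [363.0, 218.0], 406)]
side loupe [(0.87, [396.0, 369.0], 402)]
side oil_bottle [(0.71, [458.0, 332.0], 805)]
wrist block1 [(0.62, [216.0, 308.0], 355)]
wrist pack_short [(0.58, [243.0, 389.0], 895)]
wrist pack_long []
wrist fixture [(0.9, [346.0, 178.0], 32079)]
wrist jaw [(0.98, [371.0, 216.0], 1832)]
wrist handle [(0.63, [377.0, 262.0], 598)]
wrist grip [(0.87, [375.0, 262.0], 586)]
wrist corner [(0.8, [346.0, 182.0], 32145)]
wrist jaw_face [(0.83, [369.0, 220.0], 1991)]
wrist calliper []
wrist loupe []
wrist oil_bottle [(0.5, [413.0, 393.0], 262)]
2.1
```

View pics/z0.png

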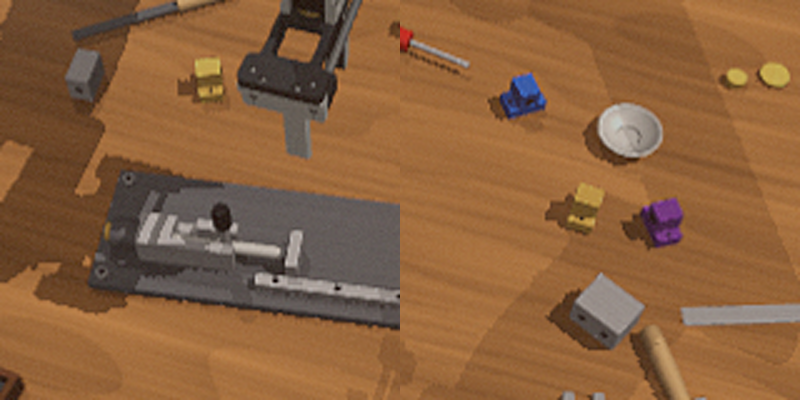

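View pics/z1.png

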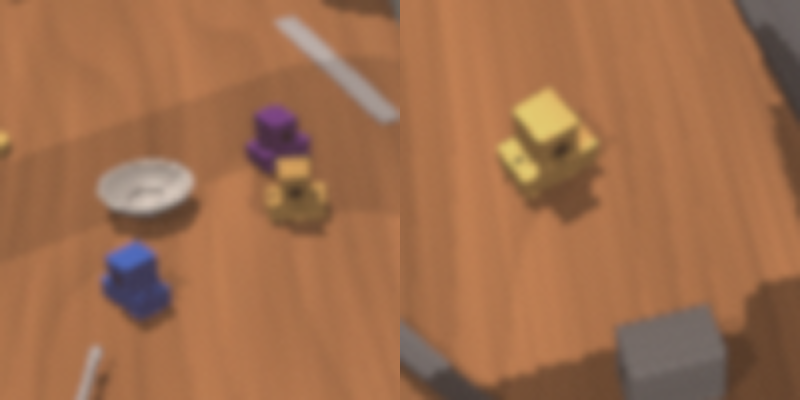

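```bash
python3 - <<'E'
from h import *
D={}
for n in ['scene','side','wrist']:
    o=arm.observe(); vision.camera(n); C=cam(n,o)
    for t in ['block1','pack_short','pack_long']:
        for d in trace(t,n): 
            if d['p']>.4: D.setdefault(t,[]).append((n,np.round(d['uv']),d['pixels'],C))
for t,k in [('block1','block'),('pack_short','short'),('pack_long','long')]:
    for n,uv,m,C in D[t]:
        print(t,n,uv,np.round(back([uv],18,C)[0]),np.round(fit(k,[(m,C)]),2))
def sel(t,n,uv): return [(m,C) for nn,u,m,C in D[t] if nn==n and np.hypot(*(u-uv))<8]
print('b_a',np.round(fit('block',sel('block1','scene',(264,160))+sel('block1','side',(285,286))),2))
print('b_b',np.round(fit('block',sel('block1','scene',(435,210))+sel('block1','side',(272,159))),2))
print('ps',np.round(fit('short',sel('pack_short','scene',(213,159))+sel('pack_short','side',(316,340))),2))
E
```

```text
block1 scene [464. 214.] [452. 368.  18.] [4.5918e+02 3.7182e+02 4.1000e-01 8.2000e-01]
block1 scene [264. 158.] [ 430. -170.   18.] [ 433.64 -170.44    0.49    0.77]
block1 scene [409. 168.] [351. 208.  18.] [348.26 208.34   2.31   0.78]
block1 scene [434. 211.] [465. 295.  18.] [464.18 295.34   3.07   0.91]
block1 side [232. 181.] [345. 196.  18.] [347.91 208.38   2.19   0.9 ]
block1 side [286. 287.] [ 437. -179.   18.] [ 436.93 -171.58    0.46    0.86]
block1 side [273. 155.] [465. 303.  18.] [ 4.6354e+02  2.9378e+02 -1.0000e-01  8.9000e-01]
block1 side [270. 145.] [462. 360.  18.] [458.23 372.56   0.62   0.91]
block1 wrist [214. 307.] [ 448. -170.   18.] [ 450.83 -179.13    1.13    0.49]
pack_short scene [214. 161.] [ 478. -295.   18.] [ 4.7547e+02 -2.9775e+02  1.1000e-01  9.1000e-01]
pack_short side [360. 243.] [610. -90.  18.] [ 6.3085e+02 -1.9356e+02 -2.0000e-02  8.0000e-02]
pack_short side [318. 342.] [ 474. -306.   18.] [ 4.7315e+02 -3.0095e+02  8.0000e-02  9.5000e-01]
pack_short wrist [243. 388.] [ 475. -299.   18.] [ 4.7325e+02 -3.0263e+02  8.0000e-02  9.7000e-01]
pack_long side [305. 148.] [562. 323.  18.] [ 5.6528e+02  3.3168e+02 -1.8000e-01  3.8000e-01]
b_a [ 436.21 -170.75    0.48    0.79]
b_b [464.03 295.6    3.06   0.89]
ps [ 473.67 -299.28    3.2     0.89]
```

```bash
python3 - <<'E'
from h import *
a=cv2.imread('pics/wrist0.png')
crop(a,255,35,425,215,4,'pics/z2.png') if 0 else cv2.imwrite('pics/z2.png',cv2.resize(a[40:180,260:420],None,fx=4.2,fy=4.2,interpolation=cv2.INTER_CUBIC))
o=arm.observe();C=cam('wrist',o)
print(back([[268,68],[393,47],[280,150],[290,225]],12,C))
print(back([[330,66],[384,56],[330,78],[374,71],[387,213],[396,211]],24,C))
E
```

```text
[[525.55479135 109.50528072  12.        ]
 [653.27575918 130.15087795  12.        ]
 [535.6668577   24.5359441   12.        ]
 [544.76616137 -63.00385207  12.        ]]
[[588.8582366  110.43499203  24.        ]
 [642.23501096 120.13053315  24.        ]
 [588.97516651  98.99532633  24.        ]
 [632.88619305 105.87801786  24.        ]
 [654.25073851 -44.10541558  24.        ]
 [664.19880423 -41.76001118  24.        ]]
```

View pics/z2.png

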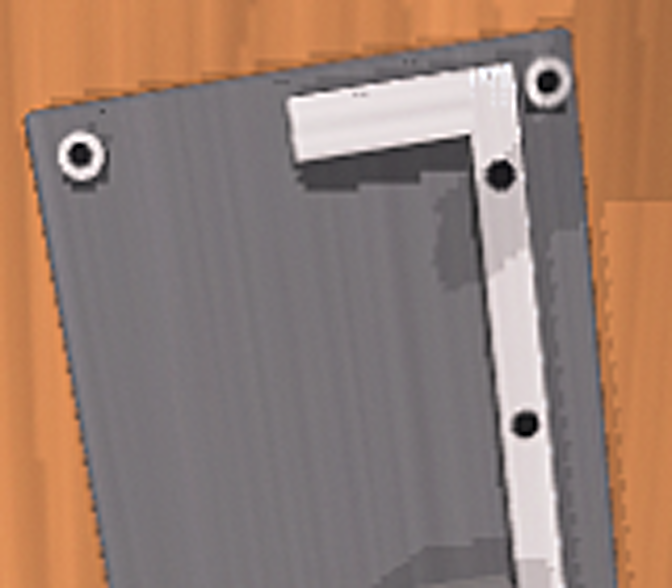

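```bash
cat >> h.py <<'E'
def fixfit(P,U,C,v0):
    from scipy.optimize import least_squares
    P=np.array(P,float);U=np.array(U,float)
    f=lambda v:(proj(place(P,*v),C)-U).ravel()
    r=least_squares(f,v0,loss='soft_l1'); return r.x,f(r.x).reshape(-1,2)
E
python3 - <<'E'
from h import *
o=arm.observe();C=cam('wrist',o)
a=cv2.imread('pics/wrist0.png')
P=[[21,110,24],[33,125,24],[33,-40,24],[21,-40,24]]
U=[[372.4,72.1],[381.9,55.2],[396,211],[387,213]]
v,r=fixfit(P,U,C,[620,0,.14]);print(v,r)
print('plate y', place(np.array([[-85,140,12],[50,140,12.]]),*v), back([[266,67.4],[395.7,47.6]],12,C))
L=[]
for q in [box(21,33,-40,125,12,24),box(-85,50,-195,140,0,12),box(-20,20,-12,0,12,42),box(-3,3,-83,-63,40,98)]:
    for p in proj(place(q,*v),C): cv2.circle(a,tuple(int(round(t)) for t in p),1,(0,0,255),-1)
cv2.imwrite('pics/z3.png',a)
E
```

```text
[ 6.26589400e+02 -7.40319869e+00  1.50281542e-01] [[-0.45281428  0.32894918]
 [ 0.40386664 -0.2813941 ]
 [ 0.8824807   0.21242741]
 [-0.79505487 -0.25048259]]
plate y [[521.58712638 118.29295335  12.        ]
 [655.06553673 138.50468187  12.        ]] [[523.51325281 110.10350491  12.        ]
 [656.06894069 129.60452525  12.        ]]
```

View pics/z3.png

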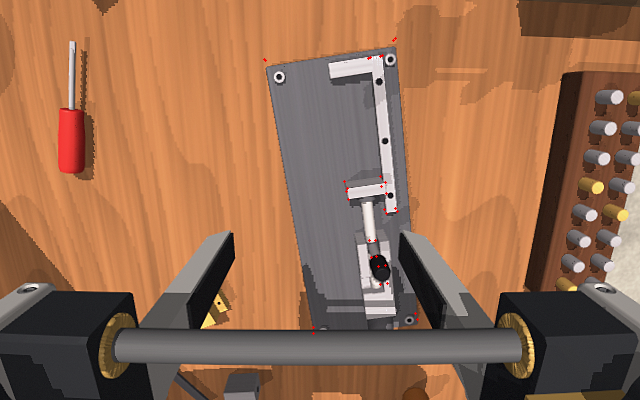

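```bash
cat >> h.py <<'E'
FX=[626.6,-7.4,0.150]
def fw(x,y,z=0): return place(np.array([[x,y,z]],float),*FX)[0]
def to(x,y,z,ang=None):
    """TCP target in world, ang=world angle (rad) of tool y mod pi; prints units"""
    s=arm.observe(); Rm=R.from_rotvec(s['tool_rot']).as_matrix()
    d=Rm.T@(np.array([x,y,z])-s['ee_pos'])/40
    cur=np.arctan2(Rm[1,1],Rm[0,1]); t=0
    if ang is not None:
        t=-(ang-cur); t=(t+np.pi/2)%np.pi-np.pi/2
    print('clk',round(s['clock'],2),'at',np.round(s['ee_pos'],1),'cur',round(cur,3),'q6',round(s['qpos'][5],2),'F',np.round(s['ft_force'],1),'op',round(s['opening']*94,1),'| units',np.round(d,3),'turn',round(np.degrees(t)/6,3), 'alt',round(np.degrees(t-np.sign(t)*np.pi)/6,2))
E
python3 -c "
from h import *
p=fw(0,-73,83);print(p);to(p[0],p[1],235,FX[2]+np.pi/2)"
```

```text
[637.50898367 -79.58028869  83.        ]
clk 2.7 at [575.   -0.  302.6] cur 0.0 q6 -0.15 F [0.4 0.2 0.6] op 94.3 | units [-1.989  1.563  1.691] turn 13.568 alt -16.43
```

{"api": "arm_command", "payload": {
  "rows": [
    [-0.5,0.4,0.4,1.7],
    [-1,0.8,0.8,3.4],
    [-1.5,1.2,1.2,5.1],
    [-1.99,1.56,1.69,6.8],
    [-1.99,1.56,1.69,8.5]
  ],
  "jaw": 60
}}

```text
clock: 3.32
ee_pos: [637.0, -81.0, 232.4]
tool_rot: [-2.964, -1.037, 0.005]
ft_force: [-1.2, -0.8, 0.9]
opening: 0.637
```

```bash
python3 -c "
from h import *
p=fw(0,-73,83);print(p);to(p[0],p[1],235,FX[2]+np.pi/2)"
```

```text
[637.50898367 -79.58028869  83.        ]
clk 3.33 at [637.  -81.  232.4] cur -0.898 q6 0.64 F [-1.2 -0.8  0.9] op 59.9 | units [ 0.031 -0.02  -0.064] turn 4.994 alt -25.01
```

{"api": "arm_command", "payload": {
  "rows": [
    [0.03,-0.02,-0.06,1.7],
    [0.03,-0.02,-0.06,3.4],
    [0.03,-0.02,-0.06,5],
    [0.03,-0.02,-0.06,5],
    [0.03,-0.02,-0.06,5]
  ]
}}

```text
clock: 3.95
ee_pos: [637.5, -79.6, 234.8]
tool_rot: [-3.132, -0.238, 0.006]
ft_force: [0.3, -0.2, 0.4]
opening: 0.64
```

```bash
python3 - <<'E'
from h import *
for n in ['scene','side','wrist']:
    o=arm.observe(); im=vision.camera(n); C=cam(n,o)
    if n=='wrist': cv2.imwrite('pics/w1.png',im)
    else: cv2.imwrite(f'pics/{n}1.png',im)
    for t in ['grip','pack_long']:
        for d in trace(t,n):
            if d['p']>.4:
                print(n,t,d['uv'],np.round(back([d['uv']],83 if t=='grip' else 17,C)[0],1), np.round(fit('long',[(d['pixels'],C)]),2) if t!='grip' else '')
p=fw(0,-73,83);to(p[0],p[1],161,FX[2]+np.pi/2)
E
```

```text
scene pack_long [443.5, 253.0] [574.5 337.5  17. ] [577.74 335.01   2.68   0.91]
side grip [372.6, 220.4] [631.6 -94.   83. ] 
side pack_long [312.7, 145.6] [586.8 333.7  17. ] [577.93 332.54   2.72   0.94]
side pack_long [360.0, 240.6] [612.7 -81.8  17. ] [ 6.5080e+02 -1.8265e+02  1.7800e+00  1.2000e-01]
side pack_long [370.2, 215.2] [659.9  -4.4  17. ] [ 6.5519e+02 -2.0710e+01  2.7700e+00  3.6000e-01]
wrist grip [311.3, 211.4] [637.8 -75.9  83. ] 
clk 4.4 at [637.5 -79.6 234.9] cur -1.421 q6 1.16 F [-0.3 -0.5 -0.1] op 59.9 | units [0.007 0.002 1.847] turn -0.004 alt 30.0
```

View pics/w1.png

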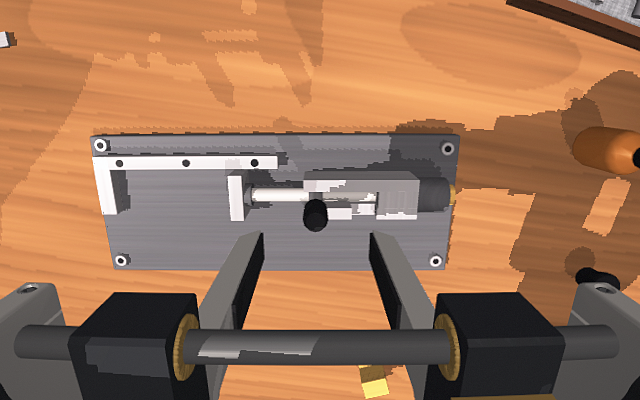

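View pics/side1.png

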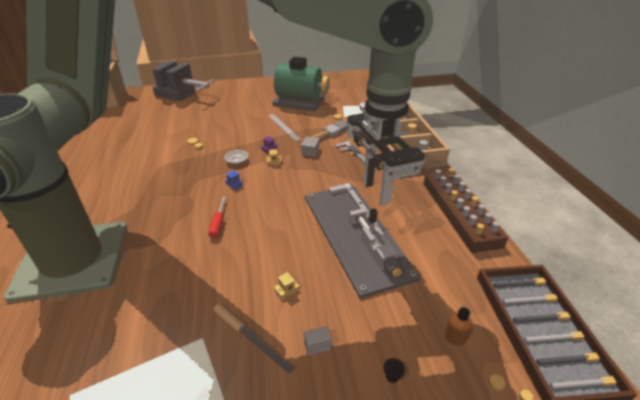

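```bash
python3 - <<'E'
from h import *
a=cv2.imread('pics/w1.png')
cv2.imwrite('pics/z4.png',cv2.resize(a[125:225,85:285],None,fx=4,fy=4,interpolation=cv2.INTER_CUBIC))
E
```

```text
(no output)
```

View pics/z4.png

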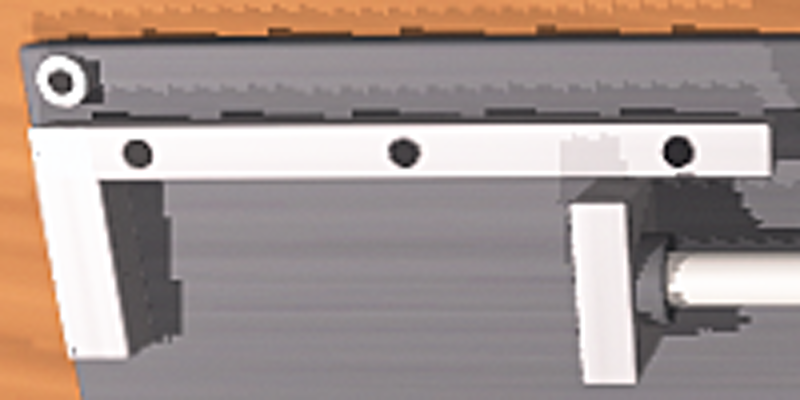

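```bash
python3 - <<'E'
from h import *
C=cam('wrist',arm.observe())
P=[[33,125,24],[33,-40,24],[21,-40,24],[21,110,24],[20,0,42],[20,-12,42],[-20,-12,42],[-20,0,42]]
U=[[92.1,156.6],[276.9,155.6],[276.9,168.4],[109.9,169.6],[227.4,175.6],[241.1,175.4],[243.6,220.1],[231.6,220.4]]
v,r=fixfit(P,U,C,FX);print(v,r.round(2))
E
```

```text
[ 6.24919643e+02 -7.12440496e+00  1.51868533e-01] [[-1.01  0.07]
 [ 0.4  -0.19]
 [ 0.85  0.66]
 [-0.31  0.27]
 [-0.39 -0.64]
 [ 0.39 -0.49]
 [ 0.85  0.43]
 [-1.08  0.13]]
```

```bash
sed -i 's/^FX=.*/FX=[625.5,-7.2,0.151]/' h.py; python3 -c "
from h import *
p=fw(0,-73,83);to(p[0],p[1],161,FX[2]+np.pi/2)"
```

```text
clk 4.4 at [637.5 -79.6 234.9] cur -1.421 q6 1.16 F [-0.3 -0.5 -0.1] op 59.9 | units [-0.018 -0.007  1.847] turn -0.013 alt 29.99
```

{"api": "arm_command", "payload": {
  "rows": [
    [-0.02,0,0.6,0],
    [-0.02,0,1.2,0],
    [-0.02,0,1.85,0],
    [-0.02,0,1.85,0],
    [-0.02,0,1.85,0]
  ]
}}

```text
clock: 5.03
ee_pos: [637.0, -79.8, 161.8]
tool_rot: [-3.132, -0.235, 0.004]
ft_force: [1.2, 0.8, 0.6]
opening: 0.636
```

{"api": "arm_command", "payload": {
  "rows": [
    [0,0,0,0],
    [0,0,0,0],
    [0,0,0,0],
    [0,0,0,0],
    [0,0,0,0]
  ],
  "jaw": 10,
  "force": 30
}}

```text
clock: 5.65
ee_pos: [636.9, -79.1, 161.9]
tool_rot: [-3.131, -0.234, 0.004]
ft_force: [-0.6, 2.5, 0.4]
opening: 0.183
```

```bash
python3 -c "
from h import *
p=fw(0,-73-40,83);to(p[0],p[1],161,FX[2]+np.pi/2)
cv2.imwrite('pics/w2.png',np.hstack([vision.camera('wrist')]))"
```

```text
clk 5.65 at [636.9 -79.1 161.9] cur -1.421 q6 1.16 F [-0.6  2.5  0.4] op 17.2 | units [-0.01   1.004  0.019] turn -0.014 alt 29.99
```

View pics/w2.png

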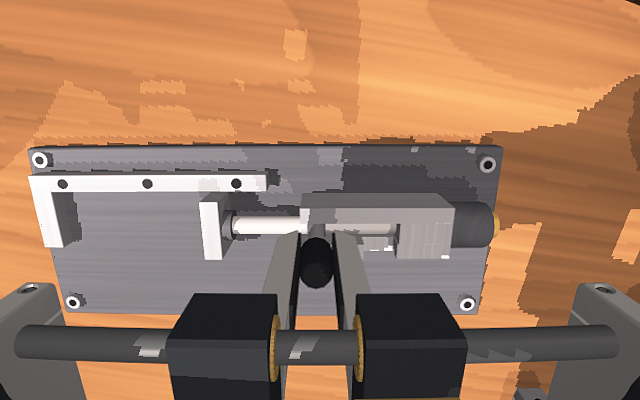

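Knob is held (opening 17 mm, knob at (316,262)). Pull back about 40 mm.

{"api": "arm_command", "payload": {
  "rows": [
    [0,0.25,0,0],
    [0,0.5,0,0],
    [0,0.75,0,0],
    [-0.01,1.0,0.0,0],
    [-0.01,1.0,0.0,0]
  ]
}}

```text
clock: 6.32
ee_pos: [642.4, -116.2, 161.6]
tool_rot: [-3.125, -0.234, 0.005]
ft_force: [-0.7, 8.5, 2.5]
opening: 0.182
```

```bash
python3 -c "
from h import *
p=fw(0,-73-40,83);to(p[0],p[1],161,FX[2]+np.pi/2)
for th in (.15,.3,.45,.55):
  p=fw(-53*np.sin(th),-113);to(p[0],p[1],78+30+53*np.cos(th)+.9)
"
```

```text
clk 6.33 at [ 642.4 -116.2  161.6] cur -1.422 q6 1.11 F [-0.7  8.5  2.5] op 17.1 | units [-0.008  0.068  0.015] turn -0.017 alt 29.98
clk 6.33 at [ 642.4 -116.2  161.6] cur -1.422 q6 1.11 F [-0.7  8.5  2.5] op 17.1 | units [-0.206  0.068  0.007] turn 0.0 alt 0.0
clk 6.33 at [ 642.4 -116.2  161.6] cur -1.422 q6 1.11 F [-0.7  8.5  2.5] op 17.1 | units [-0.399  0.069  0.052] turn 0.0 alt 0.0
clk 6.33 at [ 642.4 -116.2  161.6] cur -1.422 q6 1.11 F [-0.7  8.5  2.5] op 17.1 | units [-0.584  0.07   0.125] turn 0.0 alt 0.0
clk 6.33 at [ 642.4 -116.2  161.6] cur -1.422 q6 1.11 F [-0.7  8.5  2.5] op 17.1 | units [-0.7    0.071  0.189] turn 0.0 alt 0.0
```

{"api": "arm_command", "payload": {
  "rows": [
    [0,0.08,0.0,0],
    [0,0.08,0.0,0],
    [-0.2,0.08,0.01,0],
    [-0.4,0.08,0.05,0],
    [-0.4,0.08,0.05,0]
  ]
}}

```text
clock: 6.95
ee_pos: [629.2, -118.6, 160.7]
tool_rot: [-3.12, -0.233, -0.006]
ft_force: [3.8, 9.9, 1.2]
opening: 0.185
```

```bash
python3 -c "
from h import *
for th in (.3,.45,.52):
  p=fw(-53*np.sin(th),-113);to(p[0],p[1],78+30+53*np.cos(th)+.9)
"
```

```text
clk 6.95 at [ 629.2 -118.6  160.7] cur -1.421 q6 1.09 F [3.8 9.9 1.2] op 17.4 | units [-0.063  0.058  0.028] turn 0.0 alt 0.0
clk 6.95 at [ 629.2 -118.6  160.7] cur -1.421 q6 1.09 F [3.8 9.9 1.2] op 17.4 | units [-0.248  0.059  0.1  ] turn 0.0 alt 0.0
clk 6.95 at [ 629.2 -118.6  160.7] cur -1.421 q6 1.09 F [3.8 9.9 1.2] op 17.4 | units [-0.33   0.06   0.143] turn 0.0 alt 0.0
```

{"api": "arm_command", "payload": {
  "rows": [
    [-0.12,0.06,0.05,0],
    [-0.24,0.06,0.1,0],
    [-0.35,0.06,0.15,0],
    [-0.37,0.06,0.16,0],
    [-0.37,0.06,0.16,0]
  ]
}}

```text
clock: 7.58
ee_pos: [617.0, -120.5, 156.8]
tool_rot: [-3.116, -0.234, -0.016]
ft_force: [1.2, 9.6, 8.7]
opening: 0.18
```

{"api": "arm_command", "payload": {
  "rows": [
    [0,0,0,0],
    [0,0,0,0],
    [0,0,0,0],
    [0,0,0,0],
    [0,0,0,0]
  ],
  "jaw": 50
}}

```text
clock: 8.2
ee_pos: [616.9, -120.9, 156.6]
tool_rot: [-3.116, -0.233, -0.015]
ft_force: [-0.1, -0.1, -0.1]
opening: 0.531
```

```bash
python3 -c "
from h import *
to(600,-120,260)
cv2.imwrite('pics/w3.png',vision.camera('wrist'))"
```

```text
clk 8.2 at [ 616.9 -120.9  156.6] cur -1.421 q6 1.07 F [-0.1 -0.1 -0.1] op 49.9 | units [-0.387 -0.125 -2.589] turn 0.0 alt 0.0
```

View pics/w3.png

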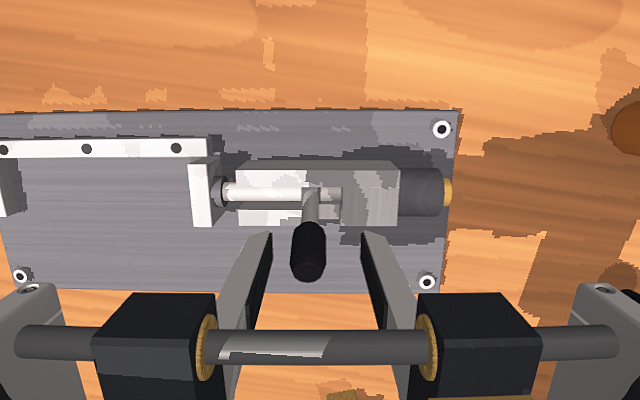

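{"api": "arm_command", "payload": {
  "rows": [
    [0,0,-0.8,0],
    [0,0,-1.6,0],
    [0,0,-2.2,0],
    [0,0,-2.2,-1.7],
    [0,0,-2.2,-3.4]
  ]
}}

```text
clock: 8.88
ee_pos: [616.4, -122.5, 245.3]
tool_rot: [-3.026, -0.791, -0.021]
ft_force: [-0.1, -0.1, 0.3]
opening: 0.531
```

```bash
python3 -c "
from h import *
print(R.from_rotvec(arm.observe()['tool_rot']).as_matrix()[:,2])
to(436.5,-171,243,.47)"
```

```text
[ 0.0095498   0.01700184 -0.99980985]
clk 8.88 at [ 616.4 -122.5  245.3] cur -1.059 q6 0.71 F [-0.1 -0.1  0.3] op 49.9 | units [-4.515 -1.143 -0.007] turn -14.605 alt 15.4
```

{"api": "arm_command", "payload": {
  "rows": [
    [-1.1,-0.28,0,-1.7],
    [-2.2,-0.56,0,-3.4],
    [-3.3,-0.84,0,-5.1],
    [-4.4,-1.1,0,-6.8],
    [-4.5,-1.14,0,-8.5]
  ]
}}

```text
clock: 9.5
ee_pos: [434.5, -171.0, 242.3]
tool_rot: [-2.392, -2.024, -0.027]
ft_force: [0.8, 0.7, -0.3]
opening: 0.536
```

```bash
python3 -c "
from h import *
to(436.5,-171,243,.47)"
```

```text
clk 9.5 at [ 434.5 -171.   242.3] cur -0.166 q6 -0.41 F [ 0.8  0.7 -0.3] op 50.3 | units [ 0.009  0.049 -0.016] turn -6.074 alt 23.93
```

{"api": "arm_command", "payload": {
  "rows": [
    [0,0.05,0,-1.7],
    [0,0.05,0,-3.4],
    [0,0.05,0,-5.1],
    [0,0.05,0,-6.07],
    [0,0.05,0,-6.07]
  ]
}}

```text
clock: 10.12
ee_pos: [436.4, -171.4, 242.4]
tool_rot: [-1.644, -2.674, -0.03]
ft_force: [0.1, 0.1, 0.5]
opening: 0.531
```

```bash
cat >> h.py <<'E'
def look(t,kind,near,z=0,cams=('wrist',),tag=None):
    for n in cams:
        o=arm.observe(); im=vision.camera(n); C=cam(n,o)
        if tag: cv2.imwrite(f'pics/{tag}_{n}.png',im)
        for d in trace(t,n):
            q=back([d['uv']],z+17,C)[0]
            if d['p']>.3 and np.hypot(*(q[:2]-np.array(near)))<60:
                print(n,t,round(float(d['p']),2),np.round(d['uv']),int(d['pixels'].sum()),np.round(q[:2],1),'fit',np.round(fit(kind,[(d['pixels'],C)],z),3))
E
python3 -c "
from h import *
look('block1','block',(436,-171),tag='p1')
to(436.5,-171,113,.47)"
```

```text
wrist block1 0.79 [312. 192.] 1540 [ 437.6 -173.7] fit [ 437.683 -171.997    3.545    0.963]
clk 10.22 at [ 436.5 -171.4  242.4] cur 0.468 q6 -1.04 F [-0.7  0.2  0.7] op 50.3 | units [-0.029 -0.044  3.235] turn -0.02 alt 29.98
```

View pics/p1_wrist.png

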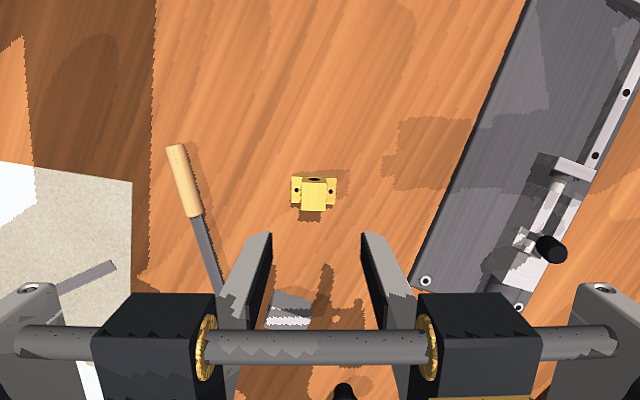

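{"api": "arm_command", "payload": {
  "rows": [
    [-0.01,0.01,1.0,0.4],
    [-0.01,0.01,2.0,0.4],
    [-0.01,0.01,3.0,0.4],
    [-0.01,0.01,3.21,0.4],
    [-0.01,0.01,3.21,0.4]
  ]
}}

```text
clock: 10.85
ee_pos: [438.2, -169.4, 114.2]
tool_rot: [-1.701, -2.638, -0.03]
ft_force: [0.9, -0.6, 0.2]
opening: 0.532
```

{"api": "arm_command", "payload": {
  "rows": [
    [0,0,0,0],
    [0,0,0,0],
    [0,0,0,0],
    [0,0,0,0],
    [0,0,0,0]
  ],
  "jaw": 10,
  "force": 30
}}

```text
clock: 11.48
ee_pos: [438.3, -170.0, 115.1]
tool_rot: [-1.7, -2.639, -0.028]
ft_force: [-2.2, -1.3, 5.9]
opening: 0.231
```

```bash
python3 -c "
from h import *
to(436.5,-171,200,.47)"
```

```text
clk 11.47 at [ 438.3 -170.   115.1] cur 0.426 q6 -1.0 F [-2.2 -1.3  5.9] op 21.7 | units [ 0.02  -0.022 -2.123] turn -0.421 alt 29.58
```

{"api": "arm_command", "payload": {
  "rows": [
    [0,0,-0.7,0],
    [0,0,-1.4,0],
    [0,0,-2.1,0.9],
    [0,0,-2.1,1.8],
    [0,0,-2.1,2.6]
  ]
}}

```text
clock: 12.1
ee_pos: [437.7, -171.1, 199.3]
tool_rot: [-2.045, -2.379, -0.029]
ft_force: [-0.1, 0.0, -1.9]
opening: 0.234
```

```bash
cat >> h.py <<'E'
def tf(x,y,z,th=None):
    p=fw(x,y); to(p[0],p[1],z,FX[2] if th is None else th)
E
python3 -c "
from h import *
tf(-4,92,200)"
```

```text
clk 12.1 at [ 437.7 -171.1  199.3] cur 0.151 q6 -0.73 F [-0.1  0.  -1.9] op 22.0 | units [5.646 5.157 0.124] turn -0.004 alt 30.0
```

{"api": "arm_command", "payload": {
  "rows": [
    [1.4,1.3,0,0],
    [2.5,2.3,0,0],
    [3.6,3.3,0,0],
    [4.7,4.3,0,0],
    [5.64,5.15,0.1,0]
  ]
}}

```text
clock: 12.72
ee_pos: [608.4, 85.2, 200.7]
tool_rot: [-2.044, -2.38, -0.03]
ft_force: [0.5, -0.3, -0.4]
opening: 0.232
```

```bash
python3 -c "
from h import *
C=cam('wrist',arm.observe()); im=vision.camera('wrist'); 
cv2.imwrite('pics/p2.png',im)
tf(-4,92,130)"
```

```text
clk 12.78 at [611.   90.7 200.3] cur 0.154 q6 -0.16 F [ 4.   3.5 -1.2] op 21.8 | units [-0.211 -0.138  1.752] turn 0.03 alt -29.97
```

View pics/p2.png

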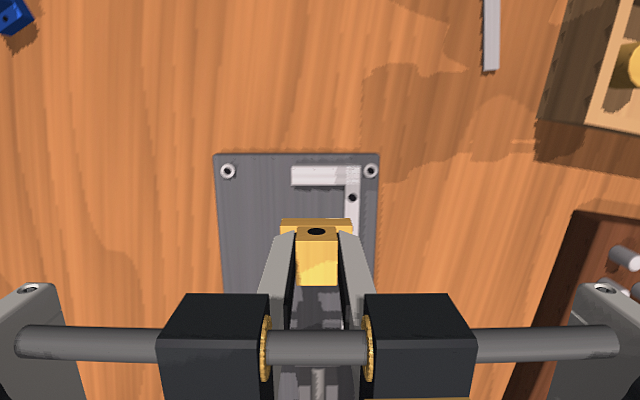

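{"api": "arm_command", "payload": {
  "rows": [
    [-0.1,-0.08,0.4,0],
    [-0.18,-0.13,0.9,0],
    [-0.18,-0.13,1.4,0],
    [-0.18,-0.13,1.72,0],
    [-0.18,-0.13,1.72,0]
  ]
}}

```text
clock: 13.4
ee_pos: [606.6, 83.9, 129.5]
tool_rot: [-2.04, -2.379, -0.037]
ft_force: [0.3, 0.1, -1.8]
opening: 0.232
```

```bash
python3 -c "
from h import *
tf(-4,92,126)
C=cam('wrist',arm.observe()); im=vision.camera('wrist'); 
cv2.imwrite('pics/p3.png',im[100:300,180:480].repeat(2,0).repeat(2,1))"
```

```text
clk 13.4 at [606.6  83.9 129.5] cur 0.153 q6 -0.18 F [ 0.3  0.1 -1.8] op 21.8 | units [-0.024  0.024  0.088] turn 0.021 alt -29.98
```

View pics/p3.png

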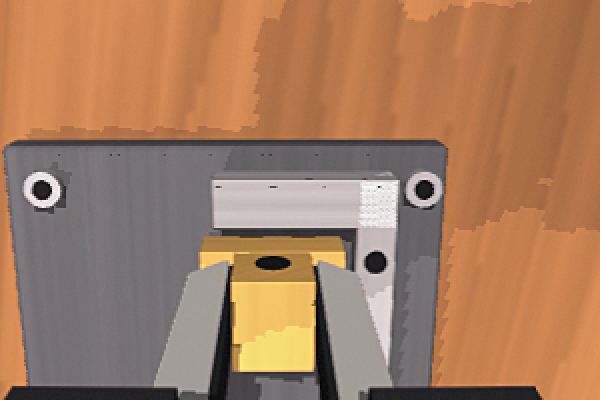

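{"api": "arm_command", "payload": {
  "rows": [
    [0,0,0.06,0],
    [0,0,0.11,0],
    [0,0.08,0.11,0],
    [0,0.16,0.11,0],
    [0,0.2,0.11,0]
  ]
}}

```text
clock: 14.08
ee_pos: [611.2, 84.7, 127.1]
tool_rot: [-2.034, -2.376, -0.023]
ft_force: [-18.1, -4.3, 17.4]
opening: 0.232
```

```bash
python3 -c "
from h import *
tf(0,97,126.5)"
```

```text
clk 14.07 at [611.2  84.7 127.1] cur 0.155 q6 -0.18 F [-18.1  -4.3  17.4] op 21.8 | units [0.1   0.009 0.018] turn 0.036 alt -29.96
```

{"api": "arm_command", "payload": {
  "rows": [
    [0.04,-0.02,-0.06,0],
    [0.1,-0.02,-0.06,0],
    [0.15,-0.02,-0.06,0],
    [0.18,-0.02,-0.06,0],
    [0.2,-0.02,-0.06,0]
  ]
}}

```text
clock: 14.7
ee_pos: [610.1, 90.3, 130.0]
tool_rot: [-2.036, -2.38, -0.019]
ft_force: [0.2, -9.1, -1.1]
opening: 0.231
```

```bash
python3 -c "
from h import *
tf(0,97,126.5)"
```

```text
clk 14.7 at [610.1  90.3 130. ] cur 0.155 q6 -0.16 F [ 0.2 -9.1 -1.1] op 21.7 | units [-0.043  0.014  0.086] turn 0.042 alt -29.96
```

{"api": "arm_command", "payload": {
  "rows": [
    [-0.03,0,0.04,0],
    [-0.03,0,0.08,0],
    [0.03,0.02,0.08,0],
    [0.06,0.05,0.07,0],
    [0.05,0.05,0.07,0]
  ]
}}

```text
clock: 15.32
ee_pos: [610.4, 91.4, 126.8]
tool_rot: [-2.034, -2.379, -0.011]
ft_force: [-6.0, -5.6, 3.4]
opening: 0.228
```

```bash
python3 -c "
from h import *
tf(0,97,126.5)"
```

```text
clk 15.32 at [610.4  91.4 126.8] cur 0.156 q6 -0.16 F [-6.  -5.6  3.4] op 21.5 | units [-0.069  0.002  0.008] turn 0.048 alt -29.95
```

{"api": "arm_command", "payload": {
  "rows": [
    [0,0,0,0],
    [0,0,0,0],
    [0,0,0,0],
    [0,0,0,0],
    [0,0,0,0]
  ],
  "jaw": 45
}}

```text
clock: 15.95
ee_pos: [610.5, 91.6, 126.9]
tool_rot: [-2.034, -2.38, -0.011]
ft_force: [0.3, -0.6, 0.3]
opening: 0.485
```

{"api": "arm_command", "payload": {
  "rows": [
    [0,0,-0.6,0],
    [0,0,-1.2,0],
    [0,0,-1.8,0],
    [-0.5,0,-2.4,0],
    [-1.0,0,-2.8,0]
  ]
}}

```text
clock: 16.58
ee_pos: [617.6, 50.2, 239.8]
tool_rot: [-2.034, -2.381, -0.013]
ft_force: [1.3, 0.7, -0.2]
opening: 0.476
```

```bash
python3 -c "
from h import *
p=fw(0,97);look('block1','block',p[:2],z=12,tag='p4'); print(p)
look('block1','block',(464,295),cams=('scene','side'),tag='p4'); 
to(464,295,243,-.07)"
```

```text
wrist block1 0.64 [314. 152.] 1631 [610.3  87.4] fit [6.10932e+02 8.86660e+01 1.40000e-01 9.62000e-01]
[610.90859762  88.69625111   0.        ]
scene block1 0.54 [435. 212.] 214 [466.6 298.9] fit [ 4.65291e+02  2.93812e+02 -6.10000e-02  9.08000e-01]
side block1 0.53 [271. 156.] 164 [460.2 302.1] fit [ 4.65051e+02  2.91470e+02 -7.70000e-02  8.44000e-01]
clk 16.88 at [616.3  51.  236.9] cur 0.156 q6 -0.22 F [0.2 0.1 0.1] op 44.5 | units [ 6.62  -2.813 -0.048] turn 2.159 alt -27.84
```

View pics/p4_wrist.png

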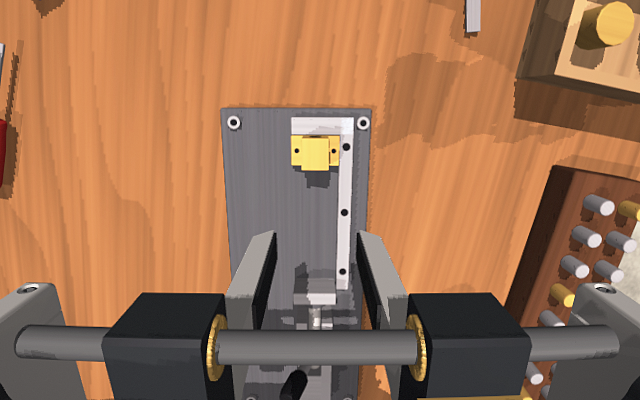

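{"api": "arm_command", "payload": {
  "rows": [
    [1.4,-0.6,0,0.5],
    [2.8,-1.2,0,1.0],
    [4.2,-1.8,0,1.5],
    [5.6,-2.4,0,2.1],
    [6.6,-2.8,0,2.1]
  ]
}}

```text
clock: 17.5
ee_pos: [461.9, 296.5, 239.8]
tool_rot: [-2.278, -2.141, -0.003]
ft_force: [0.5, -0.1, -0.6]
opening: 0.483
```

{"api": "arm_command", "payload": {
  "rows": [
    [0,0,0,0],
    [0,0,0,0],
    [0,0,0,0],
    [0,0,0,0],
    [0,0,0,0]
  ]
}}

```text
clock: 18.12
ee_pos: [462.4, 295.8, 239.8]
tool_rot: [-2.279, -2.14, -0.003]
ft_force: [-0.1, -0.0, -0.4]
opening: 0.484
```

```bash
python3 -c "
from h import *
look('block1','block',(464,293),tag='p5'); 
to(464,293,114.5,-.07)"
```

```text
wrist block1 0.85 [324. 192.] 1535 [467.3 293.8] fit [465.504 292.249   3.066   0.964]
clk 18.23 at [462.2 296.1 239.8] cur -0.063 q6 0.46 F [-0.2  0.1 -0.3] op 45.2 | units [-0.112  0.079  3.132] turn 0.069 alt -29.93
```

View pics/p5_wrist.png

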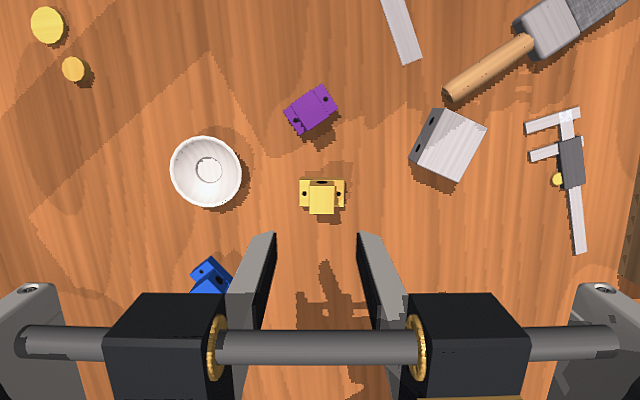

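{"api": "arm_command", "payload": {
  "rows": [
    [-0.1,0.11,1.0,0.07],
    [-0.1,0.11,2.0,0.07],
    [-0.1,0.11,3.0,0.07],
    [-0.1,0.11,3.13,0.07],
    [-0.1,0.11,3.13,0.07]
  ]
}}

```text
clock: 18.85
ee_pos: [465.7, 293.5, 115.2]
tool_rot: [-2.287, -2.132, -0.004]
ft_force: [0.3, -0.1, -0.2]
opening: 0.477
```

{"api": "arm_command", "payload": {
  "rows": [
    [0,0,0,0],
    [0,0,0,0],
    [0,0,0,0],
    [0,0,0,0],
    [0,0,0,0]
  ],
  "jaw": 10,
  "force": 30
}}

```text
clock: 19.48
ee_pos: [466.2, 293.9, 116.4]
tool_rot: [-2.287, -2.132, -0.007]
ft_force: [-1.1, -0.2, 6.3]
opening: 0.23
```

{"api": "arm_command", "payload": {
  "rows": [
    [0,0,-0.7,0],
    [0,0,-1.4,0],
    [0,0,-2.1,0],
    [0,0,-2.1,-1.1],
    [0,0,-2.1,-2.1]
  ]
}}

```text
clock: 20.1
ee_pos: [466.6, 292.6, 200.5]
tool_rot: [-2.036, -2.374, -0.009]
ft_force: [-0.5, -0.4, -1.6]
opening: 0.232
```

```bash
python3 -c "
from h import *
tf(-4,62,200)"
```

```text
clk 20.1 at [466.6 292.6 200.5] cur 0.153 q6 0.24 F [-0.5 -0.4 -1.6] op 21.9 | units [-6.464  2.684 -0.096] turn 0.023 alt -29.98
```

{"api": "arm_command", "payload": {
  "rows": [
    [-1.4,0.6,0,0],
    [-2.8,1.2,0,0],
    [-4.2,1.8,0,0],
    [-5.5,2.3,0,0],
    [-6.4,2.68,0,0]
  ]
}}

```text
clock: 20.72
ee_pos: [612.2, 53.5, 195.4]
tool_rot: [-2.037, -2.372, -0.008]
ft_force: [-0.4, 0.6, -1.3]
opening: 0.231
```

{"api": "arm_command", "payload": {
  "rows": [
    [0,0,0.5,0],
    [0,0,1.0,0],
    [0,0,1.5,0],
    [0,0,1.68,0],
    [0,0,1.68,0]
  ]
}}

```text
clock: 21.35
ee_pos: [610.4, 55.8, 128.3]
tool_rot: [-2.033, -2.372, -0.005]
ft_force: [-3.6, -0.8, 4.2]
opening: 0.226
```

```bash
python3 -c "
from h import *
tf(-4,66,128.5)
C=cam('wrist',arm.observe()); im=vision.camera('wrist'); 
cv2.imwrite('pics/p6.png',im[100:300,180:480].repeat(2,0).repeat(2,1))"
```

```text
clk 21.35 at [610.4  55.8 128.3] cur 0.154 q6 -0.22 F [-3.6 -0.8  4.2] op 21.3 | units [ 0.036  0.037 -0.005] turn 0.025 alt -29.98
```

View pics/p6.png

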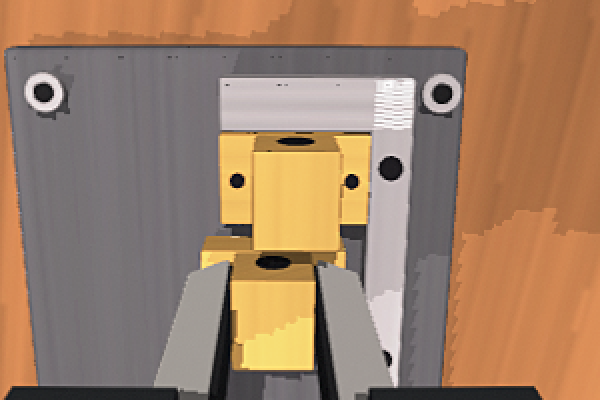

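{"api": "arm_command", "payload": {
  "rows": [
    [0,0.05,0,0],
    [0,0.1,0,0],
    [0,0.15,0,0],
    [0.05,0.15,0,0],
    [0.1,0.15,0,0]
  ]
}}

```text
clock: 22.02
ee_pos: [616.0, 58.5, 128.4]
tool_rot: [-2.035, -2.375, 0.0]
ft_force: [-4.0, -7.4, 3.4]
opening: 0.233
```

```bash
python3 -c "
from h import *
tf(0,71,128.5)"
```

```text
clk 22.02 at [616.   58.5 128.4] cur 0.154 q6 -0.21 F [-4.  -7.4  3.4] op 21.9 | units [ 0.115 -0.012 -0.002] turn 0.027 alt -29.97
```

{"api": "arm_command", "payload": {
  "rows": [
    [0.1,-0.01,-0.02,0],
    [0.2,-0.01,-0.02,0],
    [0.25,0,-0.02,0],
    [0.25,0,-0.02,0],
    [0.25,0.0,-0.02,0]
  ]
}}

```text
clock: 22.65
ee_pos: [614.8, 66.1, 128.9]
tool_rot: [-2.037, -2.378, 0.006]
ft_force: [-0.7, -8.3, -1.2]
opening: 0.228
```

```bash
python3 -c "
from h import *
tf(0,71,128.5)
C=cam('wrist',arm.observe()); im=vision.camera('wrist'); 
cv2.imwrite('pics/p7.png',im[100:300,180:480].repeat(2,0).repeat(2,1))"
```

```text
clk 22.65 at [614.8  66.1 128.9] cur 0.154 q6 -0.19 F [-0.7 -8.3 -1.2] op 21.5 | units [-0.077 -0.012  0.009] turn 0.032 alt -29.97
```

View pics/p7.png

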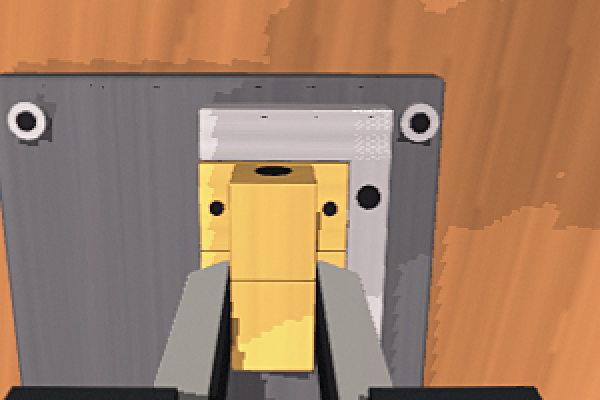

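{"api": "arm_command", "payload": {
  "rows": [
    [0,0.03,0.03,0],
    [0,0.06,0.03,0],
    [0,0.06,0.03,0],
    [0,0.04,0.03,0],
    [0,0.04,0.03,0]
  ]
}}

```text
clock: 23.32
ee_pos: [615.3, 66.0, 128.4]
tool_rot: [-2.035, -2.377, 0.011]
ft_force: [-6.2, -2.9, 7.4]
opening: 0.234
```

{"api": "arm_command", "payload": {
  "rows": [
    [0,0,0,0],
    [0,0,0,0],
    [0,0,0,0],
    [0,0,0,0],
    [0,0,0,0]
  ],
  "jaw": 45
}}

```text
clock: 23.95
ee_pos: [615.4, 66.1, 128.3]
tool_rot: [-2.035, -2.378, 0.01]
ft_force: [-0.6, -0.2, -0.5]
opening: 0.478
```

{"api": "arm_command", "payload": {
  "rows": [
    [0,0,-0.6,0],
    [0,0,-1.2,0],
    [0,0,-1.8,0],
    [-0.5,0,-2.4,0],
    [-1.0,0,-2.8,0]
  ]
}}

```text
clock: 24.58
ee_pos: [623.5, 25.8, 241.5]
tool_rot: [-2.035, -2.379, 0.009]
ft_force: [-0.6, 0.3, 0.7]
opening: 0.478
```

```bash
python3 -c "
from h import *
look('pack_long','long',(578,334),cams=('scene','side','wrist'),tag='p8'); 
print(R.from_rotvec(arm.observe()['tool_rot']).as_matrix()[:,2])
to(578,333,243,2.7)"
```

```text
scene pack_long 0.67 [445. 251.] 551 [569.4 339.7] fit [577.753 335.395   2.654   0.941]
side pack_long 0.75 [311. 146.] 277 [581.7 329.4] fit [578.743 333.403   2.793   0.897]
[-0.01609971  0.00337193 -0.99986471]
clk 24.88 at [622.2  26.6 238.6] cur 0.155 q6 -0.25 F [ 0.1 -0.3  0.4] op 44.8 | units [ 7.739  0.088 -0.067] turn 5.695 alt -24.3
```

View pics/p8_wrist.png

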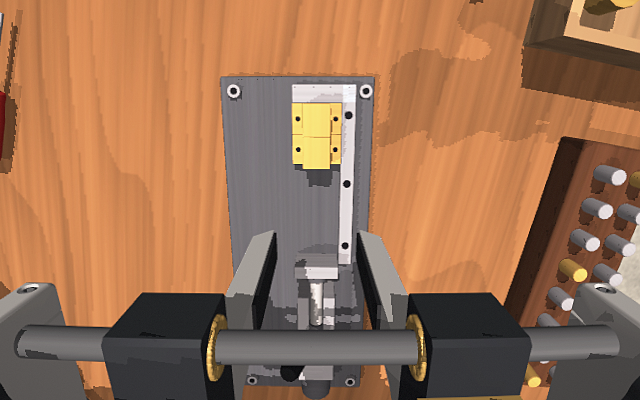

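{"api": "arm_command", "payload": {
  "rows": [
    [1.4,0,0,1.2],
    [2.8,0.05,0,2.4],
    [4.2,0.09,0,3.6],
    [5.6,0.09,0,4.8],
    [7.0,0.09,0,5.7]
  ],
  "jaw": 64
}}

```text
clock: 25.5
ee_pos: [581.1, 306.0, 238.6]
tool_rot: [-2.646, -1.67, 0.022]
ft_force: [-0.6, -0.4, 1.0]
opening: 0.679
```

{"api": "arm_command", "payload": {
  "rows": [
    [0,0,0,0],
    [0,0,0,0],
    [0,0,0,0],
    [0,0,0,0],
    [0,0,0,0]
  ]
}}

```text
clock: 26.12
ee_pos: [581.5, 305.0, 238.7]
tool_rot: [-2.648, -1.669, 0.022]
ft_force: [1.3, -0.4, -0.4]
opening: 0.681
```

```bash
python3 -c "
from h import *
look('pack_long','long',(578,334),tag='p9'); 
to(578,334,114,2.7)"
```

```text
wrist pack_long 0.93 [299. 162.] 3206 [574.  334.7] fit [577.928 332.545   2.681   0.976]
clk 26.23 at [581.4 305.4 238.8] cur -0.446 q6 0.79 F [ 0.6 -0.4 -0.1] op 63.9 | units [ 0.626 -0.33   3.122] turn -0.039 alt 29.96
```

View pics/p9_wrist.png

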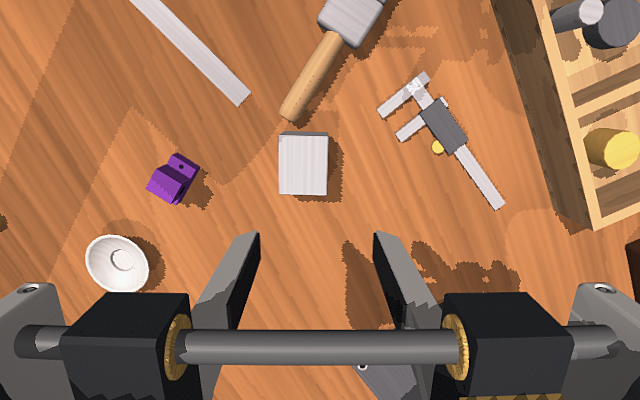

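```bash
python3 -c "
from h import *
to(578,333,114,2.69)"
```

```text
clk 26.23 at [581.4 305.4 238.8] cur -0.446 q6 0.79 F [ 0.6 -0.4 -0.1] op 63.9 | units [ 0.604 -0.319  3.122] turn 0.057 alt -29.94
```

{"api": "arm_command", "payload": {
  "rows": [
    [0.6,-0.32,0.6,0.05],
    [0.6,-0.32,1.4,0.05],
    [0.6,-0.32,2.3,0.05],
    [0.6,-0.32,3.12,0.05],
    [0.6,-0.32,3.12,0.05]
  ],
  "jaw": 58
}}

```text
clock: 26.85
ee_pos: [575.6, 331.8, 110.5]
tool_rot: [-2.651, -1.661, 0.034]
ft_force: [0.1, -0.6, -0.2]
opening: 0.62
```

{"api": "arm_command", "payload": {
  "rows": [
    [0,0,0,0],
    [0,0,0,0],
    [0,0,0,0],
    [0,0,0,0],
    [0,0,0,0]
  ],
  "jaw": 30,
  "force": 45
}}

```text
clock: 27.48
ee_pos: [577.0, 331.9, 112.2]
tool_rot: [-2.652, -1.662, 0.028]
ft_force: [2.7, -2.4, 4.3]
opening: 0.444
```

{"api": "arm_command", "payload": {
  "rows": [
    [0,0,-0.7,0],
    [0,0,-1.4,0],
    [0,0,-2.1,-1.6],
    [0,0,-2.1,-3.2],
    [0,0,-2.1,-4.8]
  ]
}}

```text
clock: 28.1
ee_pos: [576.8, 331.8, 194.3]
tool_rot: [-2.143, -2.27, 0.029]
ft_force: [-0.4, 0.3, -5.7]
opening: 0.442
```

```bash
python3 -c "
from h import *
tf(-4,26,200)"
```

```text
clk 28.1 at [576.8 331.8 194.3] cur 0.057 q6 0.33 F [-0.4  0.3 -5.7] op 41.5 | units [-7.892  0.566 -0.168] turn -0.894 alt 29.11
```

{"api": "arm_command", "payload": {
  "rows": [
    [-1.4,0.1,-0.1,-0.3],
    [-2.8,0.2,-0.1,-0.6],
    [-4.2,0.3,-0.1,-0.9],
    [-5.6,0.4,-0.1,-0.9],
    [-7.0,0.5,-0.1,-0.9]
  ]
}}

```text
clock: 28.72
ee_pos: [610.8, 52.4, 195.0]
tool_rot: [-2.03, -2.364, 0.032]
ft_force: [0.8, 0.6, -5.2]
opening: 0.443
```

```bash
python3 -c "
from h import *
tf(-4,26,126)"
```

```text
clk 28.73 at [610.8  52.4 195. ] cur 0.152 q6 -0.21 F [ 0.8  0.6 -5.2] op 41.6 | units [-0.89   0.093  1.717] turn 0.01 alt -29.99
```

{"api": "arm_command", "payload": {
  "rows": [
    [-0.5,0.09,0.1,0],
    [-0.89,0.09,0.4,0],
    [-0.89,0.09,0.9,0],
    [-0.89,0.09,1.4,0],
    [-0.89,0.09,1.6,0]
  ]
}}

```text
clock: 29.35
ee_pos: [615.6, 19.5, 127.5]
tool_rot: [-2.024, -2.362, 0.036]
ft_force: [-0.4, 0.6, -5.5]
opening: 0.445
```

```bash
python3 -c "
from h import *
tf(-4,26,124.5)
C=cam('wrist',arm.observe()); im=vision.camera('wrist'); 
cv2.imwrite('pics/p10.png',im[80:300,180:480].repeat(2,0).repeat(2,1))"
```

```text
clk 29.35 at [615.6  19.5 127.5] cur 0.154 q6 -0.26 F [-0.4  0.6 -5.5] op 41.8 | units [-0.049  0.046  0.073] turn 0.028 alt -29.97
```

View pics/p10.png

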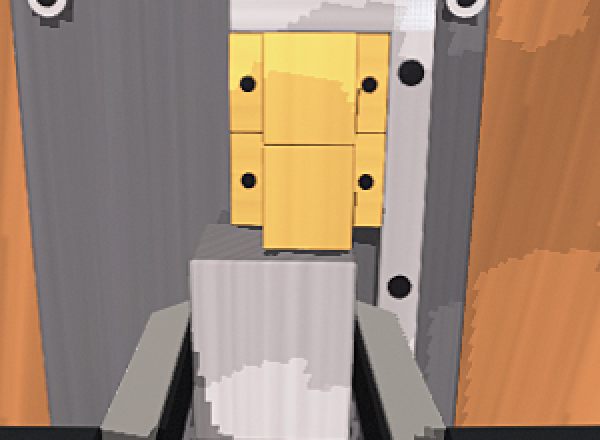

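{"api": "arm_command", "payload": {
  "rows": [
    [-0.05,0.02,0.04,0],
    [-0.05,0.05,0.08,0],
    [-0.05,0.1,0.07,0],
    [-0.05,0.15,0.06,0],
    [-0.05,0.2,0.06,0]
  ]
}}

```text
clock: 30.02
ee_pos: [624.3, 18.5, 125.0]
tool_rot: [-2.025, -2.363, 0.035]
ft_force: [-0.4, -0.0, -4.3]
opening: 0.442
```

```bash
python3 -c "
from h import *
tf(0,32,124.5)"
```

```text
clk 30.02 at [624.3  18.5 125. ] cur 0.154 q6 -0.26 F [-0.4 -0.  -4.3] op 41.6 | units [ 0.16  -0.067  0.017] turn 0.025 alt -29.97
```

{"api": "arm_command", "payload": {
  "rows": [
    [0,0.04,0,0],
    [0,0.07,0,0],
    [0,0.1,0,0],
    [0.0,0.1,0.02,0],
    [0.0,0.1,0.02,0]
  ]
}}

```text
clock: 30.65
ee_pos: [625.5, 18.7, 124.6]
tool_rot: [-2.021, -2.359, 0.045]
ft_force: [-10.8, -3.0, 6.6]
opening: 0.444
```

```bash
python3 -c "
from h import *
tf(0,32,124.5)
print(R.from_rotvec(arm.observe()['tool_rot']).as_matrix()[:,2])
C=cam('wrist',arm.observe()); im=vision.camera('wrist'); 
cv2.imwrite('pics/p11.png',im[80:300,180:480].repeat(2,0).repeat(2,1))"
```

```text
clk 30.65 at [625.5  18.7 124.6] cur 0.154 q6 -0.26 F [-10.8  -3.    6.6] op 41.7 | units [ 0.16  -0.096  0.007] turn 0.032 alt -29.97
[-4.54609075e-02  9.41968886e-04 -9.98965674e-01]
```

View pics/p11.png

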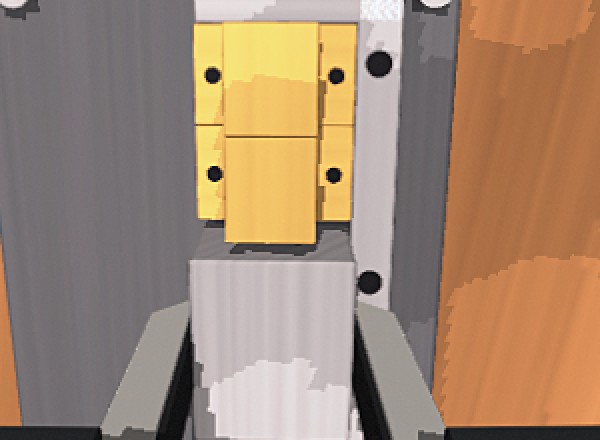

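{"api": "arm_command", "payload": {
  "rows": [
    [0.06,0,0,0],
    [0.12,0,0,0],
    [0.18,0,0,0],
    [0.22,0,0,0],
    [0.24,0,0,0]
  ]
}}

```text
clock: 31.32
ee_pos: [624.6, 24.2, 125.0]
tool_rot: [-2.024, -2.365, 0.054]
ft_force: [-1.9, -13.3, -4.4]
opening: 0.441
```

```bash
python3 -c "
from h import *
tf(0,32,124.5)
print(R.from_rotvec(arm.observe()['tool_rot']).as_matrix()[:,2])"
```

```text
clk 31.32 at [624.6  24.2 125. ] cur 0.155 q6 -0.24 F [ -1.9 -13.3  -4.4] op 41.4 | units [ 0.022 -0.096  0.016] turn 0.04 alt -29.96
[-0.04431871 -0.00777772 -0.99898717]
```

{"api": "arm_command", "payload": {
  "rows": [
    [-0.02,0,0.03,0],
    [0,0.02,0.05,0],
    [0,0.04,0.05,0],
    [0,0.03,0.04,0],
    [0,0.03,0.04,0]
  ]
}}

```text
clock: 31.95
ee_pos: [624.9, 24.1, 124.4]
tool_rot: [-2.022, -2.364, 0.058]
ft_force: [-7.8, -2.9, 5.5]
opening: 0.441
```

{"api": "arm_command", "payload": {
  "rows": [
    [0,0,0,0],
    [0,0,0,0],
    [0,0,0,0],
    [0,0,0,0],
    [0,0,0,0]
  ],
  "jaw": 56
}}

```text
clock: 32.58
ee_pos: [625.1, 24.1, 124.4]
tool_rot: [-2.022, -2.364, 0.058]
ft_force: [0.1, 0.2, -0.5]
opening: 0.594
```

{"api": "arm_command", "payload": {
  "rows": [
    [0,0,-0.6,0],
    [0,0,-1.2,0],
    [0,0,-1.8,0],
    [-0.5,0,-2.4,0],
    [-1.0,0,-2.8,0]
  ]
}}

```text
clock: 33.2
ee_pos: [637.1, -14.9, 237.8]
tool_rot: [-2.022, -2.366, 0.056]
ft_force: [0.2, -0.1, -0.4]
opening: 0.598
```

```bash
python3 -c "
from h import *
look('pack_short','short',(474,-300),cams=('scene','side','wrist'),tag='p12'); 
print(R.from_rotvec(arm.observe()['tool_rot']).as_matrix()[:,2])
to(474,-300,243,.08)"
```

```text
scene pack_short 0.53 [212. 159.] 267 [ 472.6 -302.6] fit [ 474.1   -299.22     3.19     0.934]
side pack_short 0.87 [318. 337.] 625 [ 476.6 -296.3] fit [ 4.72745e+02 -3.01248e+02  6.50000e-02  9.44000e-01]
[-0.04966017 -0.00801551 -0.99873401]
clk 33.5 at [635.7 -14.  234.8] cur 0.156 q6 -0.3 F [ 0.5 -0.2 -0.1] op 55.8 | units [-6.437 -5.106  0.052] turn 0.724 alt -29.28
```

View pics/p12_wrist.png

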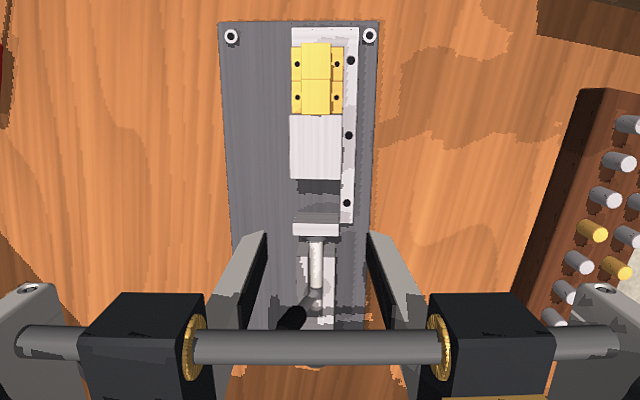

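{"api": "arm_command", "payload": {
  "rows": [
    [-1.0,-0.8,0,0.3],
    [-2.0,-1.6,0,0.7],
    [-3.0,-2.4,0,0.7],
    [-4.1,-3.2,0,0.7],
    [-5.2,-4.1,0,0.7]
  ]
}}

```text
clock: 34.12
ee_pos: [505.0, -245.2, 241.8]
tool_rot: [-2.103, -2.288, 0.062]
ft_force: [1.1, -0.1, 0.7]
opening: 0.596
```

```bash
python3 -c "
from h import *
to(478.4,-299.6,238,.08)"
```

```text
clk 34.12 at [ 505.  -245.2  241.8] cur 0.084 q6 -0.67 F [ 1.1 -0.1  0.7] op 56.0 | units [-1.3   -0.77   0.138] turn 0.036 alt -29.96
```

{"api": "arm_command", "payload": {
  "rows": [
    [-0.6,-0.4,0,0],
    [-1.3,-0.77,0,0],
    [-1.3,-0.77,0,0],
    [-1.3,-0.77,0,0],
    [-1.3,-0.77,0,0]
  ],
  "jaw": 60
}}

```text
clock: 34.75
ee_pos: [479.1, -298.2, 243.1]
tool_rot: [-2.101, -2.289, 0.061]
ft_force: [-0.8, -0.6, 1.2]
opening: 0.639
```

```bash
python3 -c "
from h import *
look('pack_short','short',(474,-300),tag='p13'); 
to(478.4,-299.6,114.5,.08)"
```

```text
wrist pack_short 0.81 [321. 194.] 1711 [ 472.8 -305.5] fit [ 472.963 -301.041    3.209    0.96 ]
clk 34.85 at [ 479.1 -298.5  243.4] cur 0.085 q6 -0.77 F [ 0.9  0.2 -0. ] op 59.9 | units [-0.02   0.146  3.219] turn 0.052 alt -29.95
```

View pics/p13_wrist.png

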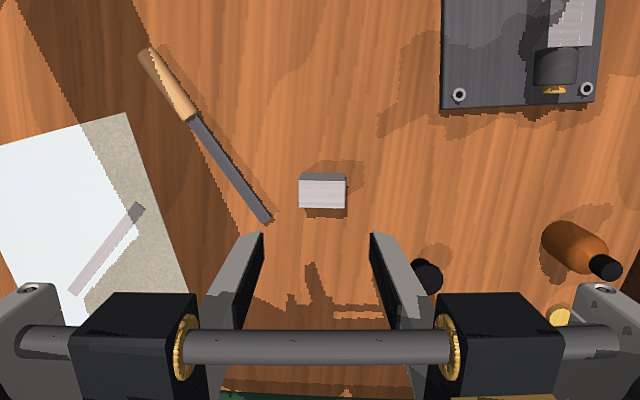

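```bash
python3 -c "
from h import *
to(477.8,-300,114.5,.07)"
```

```text
clk 34.85 at [ 479.1 -298.5  243.4] cur 0.085 q6 -0.77 F [ 0.9  0.2 -0. ] op 59.9 | units [-0.028  0.13   3.22 ] turn 0.147 alt -29.85
```

{"api": "arm_command", "payload": {
  "rows": [
    [-0.03,0.13,0.6,0.1],
    [-0.03,0.13,1.5,0.1],
    [-0.03,0.13,2.4,0.1],
    [-0.03,0.13,3.22,0.1],
    [-0.03,0.13,3.22,0.1]
  ]
}}

```text
clock: 35.48
ee_pos: [476.1, -298.0, 111.7]
tool_rot: [-2.108, -2.274, 0.062]
ft_force: [0.4, 1.2, -0.3]
opening: 0.638
```

{"api": "arm_command", "payload": {
  "rows": [
    [0,0,0,0],
    [0,0,0,0],
    [0,0,0,0],
    [0,0,0,0],
    [0,0,0,0]
  ],
  "jaw": 30,
  "force": 40
}}

```text
clock: 36.1
ee_pos: [477.1, -298.5, 113.2]
tool_rot: [-2.11, -2.276, 0.061]
ft_force: [-0.2, 2.5, 6.1]
opening: 0.446
```

{"api": "arm_command", "payload": {
  "rows": [
    [0,0,-0.7,0],
    [0,0,-1.4,0],
    [0,0,-2.4,0],
    [0,0,-2.4,-0.6],
    [0,0,-2.4,-0.6]
  ]
}}

```text
clock: 36.72
ee_pos: [481.8, -298.0, 208.7]
tool_rot: [-2.037, -2.339, 0.059]
ft_force: [-0.2, 0.3, -2.9]
opening: 0.449
```

```bash
python3 -c "
from h import *
print(R.from_rotvec(arm.observe()['tool_rot']).as_matrix()[:,2])
tf(0,-13,200)"
```

```text
[-0.05517376 -0.0027706  -0.99847292]
clk 36.73 at [ 481.8 -298.   208.7] cur 0.138 q6 -0.82 F [-0.2  0.3 -2.9] op 42.2 | units [ 6.381e+00  4.567e+00 -3.000e-03] turn -0.125 alt 29.88
```

{"api": "arm_command", "payload": {
  "rows": [
    [0.6,0.4,-0.8,-0.1],
    [1.7,1.1,-1.0,-0.1],
    [2.8,1.9,-1.0,-0.1],
    [3.9,2.7,-1.0,-0.1],
    [5.0,3.5,-1.0,-0.1]
  ]
}}

```text
clock: 37.35
ee_pos: [594.6, -78.9, 240.1]
tool_rot: [-2.024, -2.346, 0.062]
ft_force: [0.9, 0.0, -2.6]
opening: 0.446
```

```bash
python3 -c "
from h import *
tf(0,-12,160)"
```

```text
clk 37.35 at [594.6 -78.9 240.1] cur 0.147 q6 -0.41 F [ 0.9  0.  -2.6] op 42.0 | units [1.347 1.141 1.948] turn -0.037 alt 29.96
```

{"api": "arm_command", "payload": {
  "rows": [
    [0.7,0.55,0,0],
    [1.3,1.1,0,0],
    [1.34,1.14,0.6,0],
    [1.34,1.14,1.2,0],
    [1.34,1.14,1.8,0]
  ]
}}

```text
clock: 37.98
ee_pos: [626.4, -19.0, 163.2]
tool_rot: [-2.023, -2.343, 0.065]
ft_force: [-0.4, 0.2, -2.9]
opening: 0.446
```

```bash
python3 -c "
from h import *
tf(0,-12,130)
C=cam('wrist',arm.observe()); im=vision.camera('wrist'); 
cv2.imwrite('pics/p14.png',im[80:300,180:480].repeat(2,0).repeat(2,1))"
```

```text
clk 37.98 at [626.4 -19.  163.2] cur 0.146 q6 -0.31 F [-0.4  0.2 -2.9] op 41.9 | units [-0.011  0.074  0.827] turn -0.044 alt 29.96
```

View pics/p14.png

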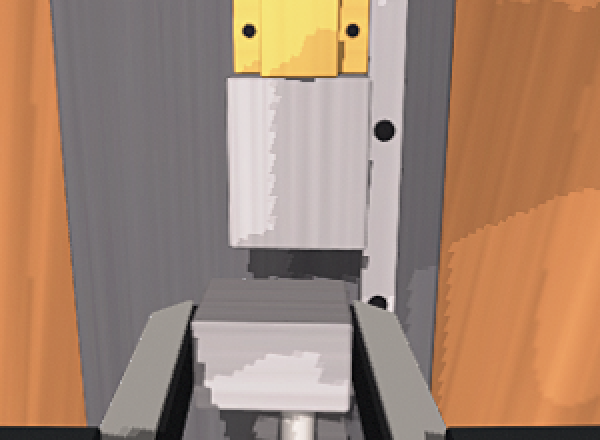

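```bash
python3 -c "
from h import *
from h import fw
look('pack_short','short',fw(0,-13)[:2],z=50)
print(fw(-5,-14))
C=cam('wrist');print(proj(place(box(-20,20,-47,-35,12,42),*FX),C).round())"
```

```text
wrist pack_short 0.75 [316. 255.] 5110 [617.8 -22.9] fit [618.34  -19.458   3.323   0.921]
[622.66286987 -21.79283018   0.        ]
[[306. 260.]
 [301. 280.]
 [305. 245.]
 [301. 264.]
 [359. 261.]
 [362. 282.]
 [360. 246.]
 [362. 265.]]
```

{"api": "arm_command", "payload": {
  "rows": [
    [0,0.07,0.3,0],
    [0,0.07,0.6,0],
    [0,0.07,0.8,0],
    [0,0.07,0.86,0],
    [0,0.07,0.86,0]
  ]
}}

```text
clock: 38.75
ee_pos: [625.9, -18.7, 128.2]
tool_rot: [-2.021, -2.34, 0.068]
ft_force: [-0.6, -0.5, -2.2]
opening: 0.446
```

```bash
python3 -c "
from h import *
tf(0,-12,125.5)
C=cam('wrist',arm.observe()); im=vision.camera('wrist'); 
cv2.imwrite('pics/p15.png',im[80:300,180:480].repeat(2,0).repeat(2,1))
cv2.imwrite('pics/p15s.png',vision.camera('side')[150:300,280:460].repeat(4,0).repeat(4,1))"
```

```text
clk 38.75 at [625.9 -18.7 128.2] cur 0.146 q6 -0.3 F [-0.6 -0.5 -2.2] op 41.9 | units [-0.014  0.037  0.065] turn -0.044 alt 29.96
```

View pics/p15.png

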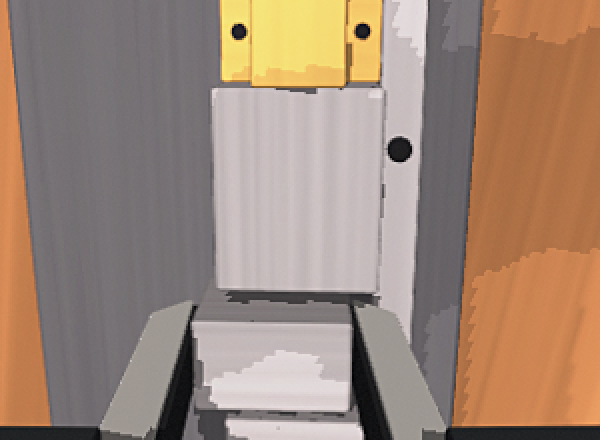

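View pics/p15s.png

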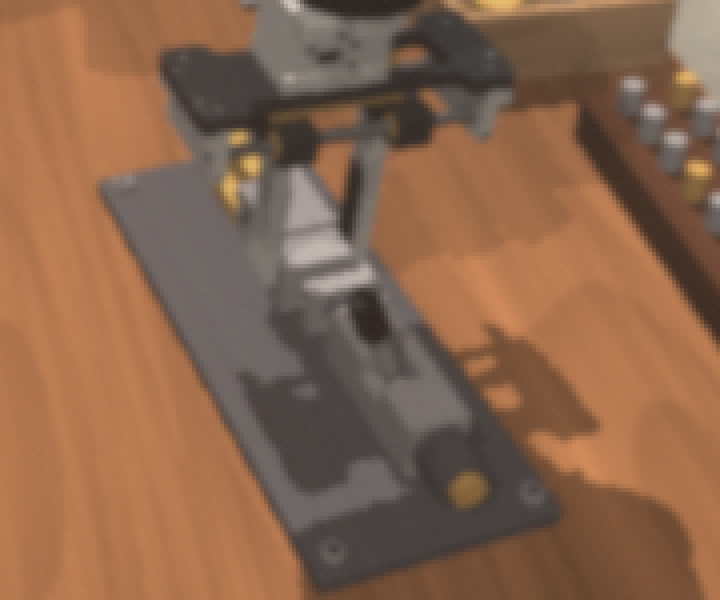

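{"api": "arm_command", "payload": {
  "rows": [
    [0,0.05,0.03,0],
    [0,0.1,0.05,0],
    [0,0.15,0.05,0],
    [0,0.18,0.06,0],
    [0,0.18,0.06,0]
  ]
}}

```text
clock: 39.48
ee_pos: [632.8, -17.8, 125.6]
tool_rot: [-2.021, -2.34, 0.068]
ft_force: [-1.0, -0.1, -1.6]
opening: 0.445
```

```bash
python3 -c "
from h import *
tf(5,-5,125.5)"
```

```text
clk 39.48 at [632.8 -17.8 125.6] cur 0.146 q6 -0.3 F [-1.  -0.1 -1.6] op 41.8 | units [ 0.163 -0.016  0.006] turn -0.043 alt 29.96
```

{"api": "arm_command", "payload": {
  "rows": [
    [0,0.04,0.02,0],
    [0,0.08,0.02,0],
    [0.06,0.09,0.02,0],
    [0.12,0.08,0.01,0],
    [0.15,0.06,0.01,0]
  ]
}}

```text
clock: 40.1
ee_pos: [632.9, -14.8, 125.5]
tool_rot: [-2.022, -2.341, 0.08]
ft_force: [-6.1, -8.7, 2.6]
opening: 0.444
```

```bash
python3 -c "
from h import *
tf(5,-5,125.5)
C=cam('wrist',arm.observe()); im=vision.camera('wrist'); 
cv2.imwrite('pics/p16.png',im[80:300,180:480].repeat(2,0).repeat(2,1))"
```

```text
clk 40.1 at [632.9 -14.8 125.5] cur 0.146 q6 -0.29 F [-6.1 -8.7  2.6] op 41.8 | units [ 0.092 -0.03   0.003] turn -0.047 alt 29.95
```

View pics/p16.png

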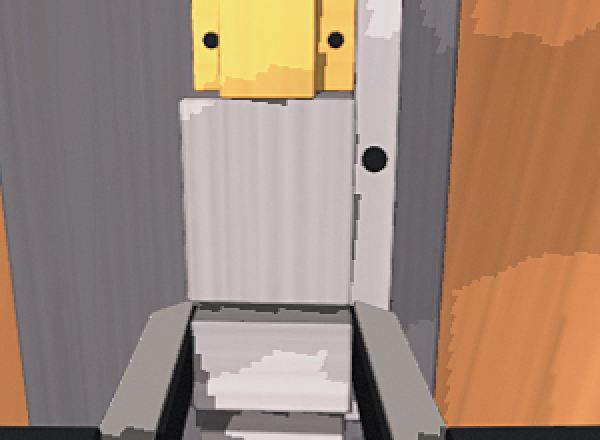

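{"api": "arm_command", "payload": {
  "rows": [
    [0.08,-0.02,0,0],
    [0.16,-0.02,0,0],
    [0.22,-0.02,0,0],
    [0.25,-0.02,0.0,0],
    [0.25,-0.02,0.0,0]
  ]
}}

```text
clock: 40.78
ee_pos: [631.7, -9.3, 125.8]
tool_rot: [-2.025, -2.348, 0.089]
ft_force: [-0.3, -14.9, -4.5]
opening: 0.45
```

```bash
python3 -c "
from h import *
tf(5,-5,125.5)
C=cam('wrist',arm.observe()); im=vision.camera('wrist'); 
cv2.imwrite('pics/p17.png',im[80:300,180:480].repeat(2,0).repeat(2,1))"
```

```text
clk 40.77 at [631.7  -9.3 125.8] cur 0.147 q6 -0.28 F [ -0.3 -14.9  -4.5] op 42.3 | units [-0.049 -0.018  0.01 ] turn -0.039 alt 29.96
```

View pics/p17.png

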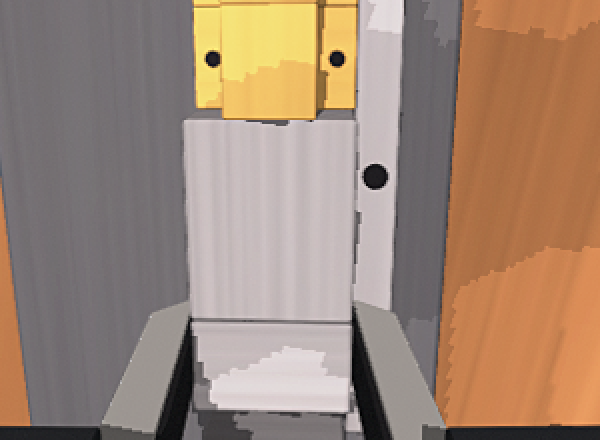

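{"api": "arm_command", "payload": {
  "rows": [
    [-0.06,0,0.03,0],
    [-0.04,0.03,0.05,0],
    [-0.04,0.06,0.05,0],
    [-0.04,0.04,0.04,0],
    [-0.04,0.03,0.04,0]
  ]
}}

```text
clock: 41.45
ee_pos: [632.3, -10.5, 125.4]
tool_rot: [-2.024, -2.347, 0.091]
ft_force: [-5.1, -1.1, 6.3]
opening: 0.449
```

{"api": "arm_command", "payload": {
  "rows": [
    [0,0,0,0],
    [0,0,0,0],
    [0,0,0,0],
    [0,0,0,0],
    [0,0,0,0]
  ],
  "jaw": 56
}}

```text
clock: 42.08
ee_pos: [632.4, -10.4, 125.3]
tool_rot: [-2.024, -2.347, 0.091]
ft_force: [0.3, 1.1, -0.2]
opening: 0.595
```

{"api": "arm_command", "payload": {
  "rows": [
    [0,0.03,-0.6,0],
    [0,0.06,-1.2,0],
    [0,0.06,-1.8,0],
    [-0.5,0,-2.4,0],
    [-0.5,0,-2.8,0]
  ]
}}

```text
clock: 42.7
ee_pos: [643.7, -29.2, 238.7]
tool_rot: [-2.027, -2.347, 0.09]
ft_force: [-0.4, 0.1, -0.8]
opening: 0.595
```

```bash
python3 -c "
from h import *
print(R.from_rotvec(arm.observe()['tool_rot']).as_matrix()[:,2])
tf(0,-7,240)
p=fw(0,-7)[:2];print(p,fw(0,32)[:2]);look('pack_short','short',p,z=12,tag='p18')
look('pack_long','long',fw(0,32)[:2],z=12)
look('block1','block',fw(0,97)[:2],z=12)
"
```

```text
[-0.06749925 -0.01790477 -0.99755866]
clk 42.7 at [643.7 -29.2 238.7] cur 0.146 q6 -0.31 F [-0.4  0.1 -0.8] op 55.9 | units [ 0.435 -0.37  -0.011] turn -0.049 alt 29.95
[626.5529878  -14.12034802] [620.68634148  24.43587665]
wrist pack_short 0.6 [316. 177.] 1620 [627.  -20.2] fit [ 6.26746e+02 -1.51830e+01  1.67000e-01  8.34000e-01]
wrist pack_long 0.74 [309. 126.] 3568 [616.3  23.9] fit [620.51   25.32    3.295   0.976]
wrist block1 0.83 [319.  76.] 1801 [616.4  65.3] fit [6.13939e+02 6.34010e+01 1.30000e-01 9.61000e-01]
```

View pics/p18_wrist.png

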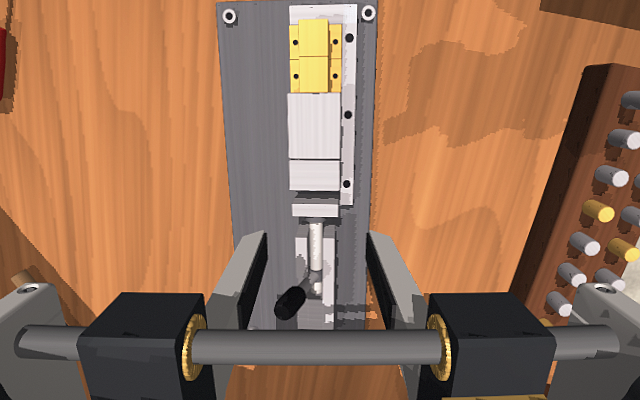

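```bash
python3 - <<'E'
from h import *
a=cv2.imread('pics/p18_wrist.png')
cv2.imwrite('pics/z5.png',cv2.resize(a[0:220,270:390],None,fx=2.7,fy=2.7,interpolation=cv2.INTER_CUBIC).repeat(1,0))
im=vision.camera('scene'); cv2.imwrite('pics/z6.png',cv2.resize(im[180:280,200:370],None,fx=4.5,fy=4.5,interpolation=cv2.INTER_CUBIC))
E
```

```text
(no output)
```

View pics/z5.png

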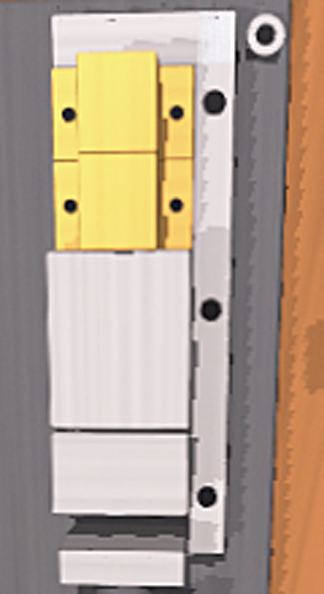

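View pics/z6.png

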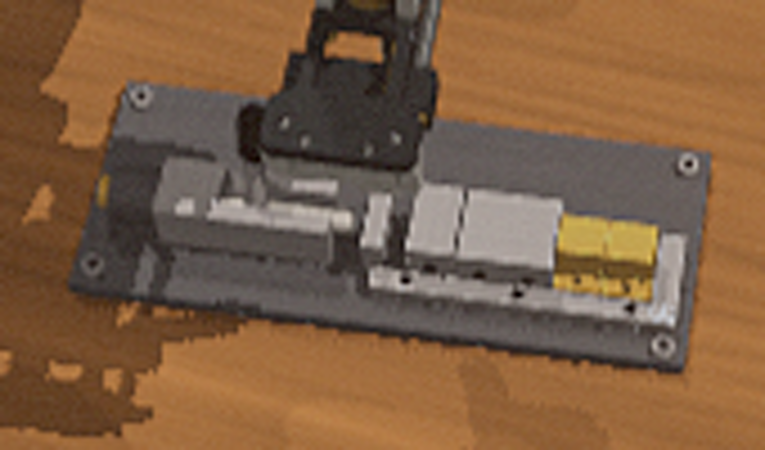

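```bash
python3 -c "
from h import *
to(638,-11,239,.151)
to(632.4,-10.4,126,.151)"
```

```text
clk 43.05 at [642.3 -27.6 235.6] cur 0.148 q6 -0.31 F [ 0.1 -0.2  0.2] op 55.9 | units [ 0.426 -0.052 -0.084] turn -0.028 alt 29.97
clk 43.05 at [642.3 -27.6 235.6] cur 0.148 q6 -0.31 F [ 0.1 -0.2  0.2] op 55.9 | units [0.479 0.021 2.743] turn -0.028 alt 29.97
```

{"api": "arm_command", "payload": {
  "rows": [
    [0.4,0,0.0,0],
    [0.48,0.02,0.8,0],
    [0.48,0.02,1.6,0],
    [0.48,0.02,2.4,0],
    [0.48,0.02,2.7,0]
  ],
  "jaw": 58
}}

```text
clock: 43.68
ee_pos: [630.4, -8.9, 124.7]
tool_rot: [-2.017, -2.343, 0.097]
ft_force: [0.7, 0.6, 0.3]
opening: 0.617
```

{"api": "arm_command", "payload": {
  "rows": [
    [0,0,0,0],
    [0,0,0,0],
    [0,0,0,0],
    [0.05,0,0,0],
    [0.1,0,0,0]
  ],
  "jaw": 30,
  "force": 15
}}

```text
clock: 44.3
ee_pos: [630.5, -6.8, 125.4]
tool_rot: [-2.02, -2.347, 0.1]
ft_force: [1.3, -8.7, -1.9]
opening: 0.453
```

```bash
python3 -c "
from h import *
to(632.4,-10.4,126,.151)"
```

```text
clk 44.3 at [630.5  -6.8 125.4] cur 0.149 q6 -0.27 F [ 1.3 -8.7 -1.9] op 42.6 | units [-0.096  0.033 -0.017] turn -0.017 alt 29.98
```

{"api": "arm_command", "payload": {
  "rows": [
    [0.02,0.03,0.0,0],
    [0.04,0.06,0.01,0],
    [0.04,0.08,0.01,0],
    [0.04,0.08,0.02,0],
    [0.04,0.08,0.02,0]
  ]
}}

```text
clock: 44.92
ee_pos: [631.8, -6.4, 125.3]
tool_rot: [-2.018, -2.346, 0.109]
ft_force: [-6.5, -6.8, 5.2]
opening: 0.456
```

```bash
python3 -c "
from h import *
to(632.4,-10.4,126,.151)
im=vision.camera('wrist'); 
cv2.imwrite('pics/p19.png',im[80:300,180:480].repeat(2,0).repeat(2,1))"
```

```text
clk 44.92 at [631.8  -6.4 125.3] cur 0.149 q6 -0.27 F [-6.5 -6.8  5.2] op 42.8 | units [-0.101 -0.002 -0.017] turn -0.015 alt 29.99
```

View pics/p19.png

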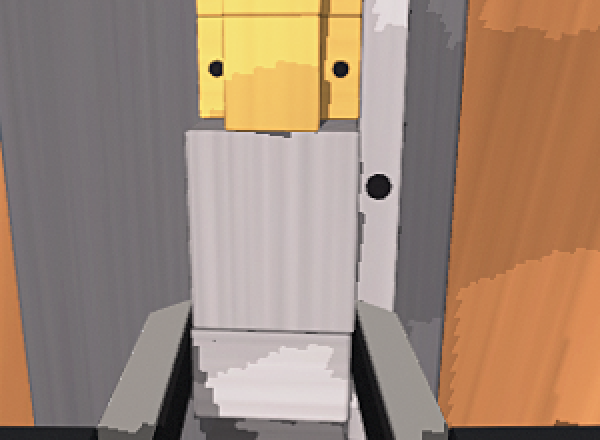

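Loaded against fence and row; release here.

{"api": "arm_command", "payload": {
  "rows": [
    [0,0,0,0],
    [0,0,0,0],
    [0,0,0,0],
    [0,0,0,0],
    [0,0,0,0]
  ],
  "jaw": 56
}}

```text
clock: 45.6
ee_pos: [631.9, -6.2, 125.2]
tool_rot: [-2.018, -2.346, 0.109]
ft_force: [-0.1, 1.0, 0.8]
opening: 0.596
```

{"api": "arm_command", "payload": {
  "rows": [
    [0,0.0,-0.6,0],
    [0,0.0,-1.2,0],
    [0,0.0,-1.8,0],
    [-0.5,0,-2.4,0],
    [-0.5,0,-2.8,0]
  ]
}}

```text
clock: 46.22
ee_pos: [644.5, -24.2, 238.5]
tool_rot: [-2.02, -2.345, 0.107]
ft_force: [0.7, 0.2, 0.2]
opening: 0.595
```

```bash
python3 -c "
from h import *
im=vision.camera('wrist');a=im
cv2.imwrite('pics/z7.png',cv2.resize(a[0:320,230:400],None,fx=2,fy=1.8,interpolation=cv2.INTER_CUBIC))
print(R.from_rotvec(arm.observe()['tool_rot']).as_matrix()[:,2])
o=arm.observe()
for n in ('wrist','side','scene'):
  vision.camera(n);C=cam(n,o)
  for d in trace('grip',n): print(n,d['p'],d['uv'],back([d['uv']],75,C))
"
```

```text
[-0.07534387 -0.02354479 -0.9968796 ]
wrist 0.92 [291.0, 300.2] [[ 624.09105474 -113.25490718   75.        ]]
side 0.63 [364.1, 246.7] [[ 595.43495307 -156.42173261   75.        ]]
side 0.58 [372.1, 233.7] [[ 621.78947109 -124.11615386   75.        ]]
```

View pics/z7.png

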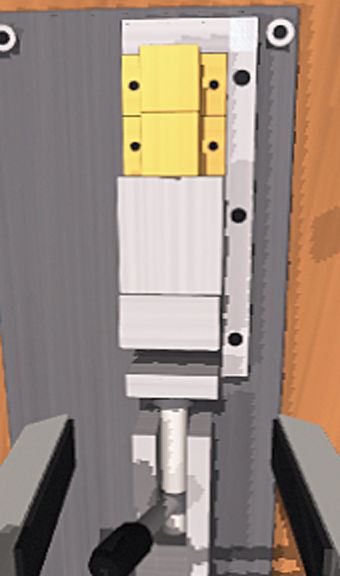

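```bash
python3 -c "
from h import *
p=fw(-25,-108)+[5.9,1.8,0]
to(p[0],p[1],240,FX[2]+np.pi/2)"
```

```text
clk 46.58 at [643.  -22.7 235.4] cur 0.15 q6 -0.3 F [0.5 0.1 0.1] op 56.1 | units [-2.229 -0.851 -0.02 ] turn 14.993 alt -15.01
```

{"api": "arm_command", "payload": {
  "rows": [
    [-0.5,-0.2,-0.1,1.7],
    [-1.0,-0.4,-0.1,3.4],
    [-1.5,-0.6,-0.1,5.1],
    [-2.0,-0.8,-0.1,6.8],
    [-2.23,-0.85,-0.1,8.5]
  ]
}}

```text
clock: 47.2
ee_pos: [622.5, -116.6, 242.0]
tool_rot: [-2.863, -1.252, 0.136]
ft_force: [-0.3, 0.3, -0.6]
opening: 0.598
```

{"api": "arm_command", "payload": {
  "rows": [
    [0,0,0,1.7],
    [0,0,0,3.4],
    [0,0,0,5.1],
    [0,0,0,6.5],
    [0,0,0,6.5]
  ],
  "jaw": 50
}}

```text
clock: 47.82
ee_pos: [622.0, -116.2, 240.9]
tool_rot: [3.115, 0.228, -0.138]
ft_force: [0.3, -0.5, -0.7]
opening: 0.533
```

```bash
python3 -c "
from h import *
o=arm.observe();im=vision.camera('wrist')
cv2.imwrite('pics/p20.png',im);C=cam('wrist',o)
Z=R.from_rotvec(o['tool_rot']).as_matrix()[:,2];print(Z)
print(proj([fw(-53*np.sin(t),-108,30+53*np.cos(t)) for t in (.4,.5,.6)],C))
for d in trace('grip','wrist'): print(d['p'],d['uv'])
k=fw(-25.4,-108,76.5);q=k-78*Z;print(q)
to(q[0],q[1],q[2],FX[2]+np.pi/2)"
```

```text
[-0.08709379 -0.02157415 -0.99596648]
[[315.21596429 191.36591707]
 [315.22601056 196.24283955]
 [315.22950132 200.43482841]]
0.63 [308.3, 182.6]
[ 623.42843592 -116.10914114  154.18538538]
clk 47.92 at [ 622.2 -116.3  241.3] cur -1.424 q6 1.13 F [ 0.4  0.2 -0.1] op 50.2 | units [ 0.225 -0.019  2.166] turn -0.039 alt 29.96
```

View pics/p20.png

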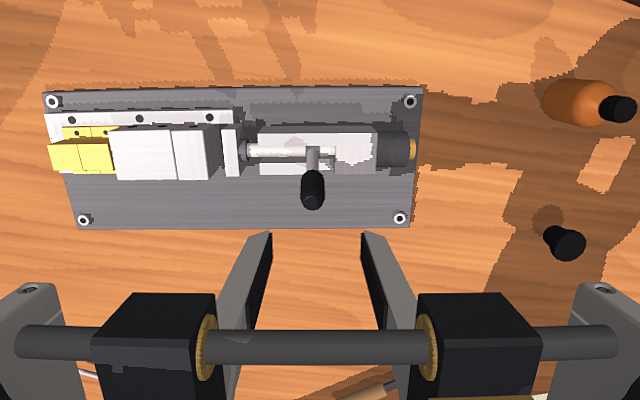

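{"api": "arm_command", "payload": {
  "rows": [
    [0.22,-0.04,0.5,0],
    [0.22,-0.04,1.0,0],
    [0.22,-0.04,1.6,0],
    [0.22,-0.04,2.13,0],
    [0.22,-0.04,2.13,0]
  ]
}}

```text
clock: 48.55
ee_pos: [620.7, -114.6, 151.4]
tool_rot: [3.117, 0.23, -0.149]
ft_force: [0.4, 0.2, 0.3]
opening: 0.529
```

```bash
python3 -c "
from h import *
o=arm.observe();im=vision.camera('wrist')
cv2.imwrite('pics/p21.png',im)
Z=R.from_rotvec(o['tool_rot']).as_matrix()[:,2]
k=fw(-25.4,-108,76.5);q=k-78*Z
to(q[0],q[1],q[2],FX[2]+np.pi/2)"
```

```text
clk 48.6 at [ 621.9 -114.9  153.3] cur -1.424 q6 1.14 F [ 0.1 -0.1 -0.2] op 50.2 | units [ 0.044  0.041 -0.026] turn -0.036 alt 29.96
```

View pics/p21.png

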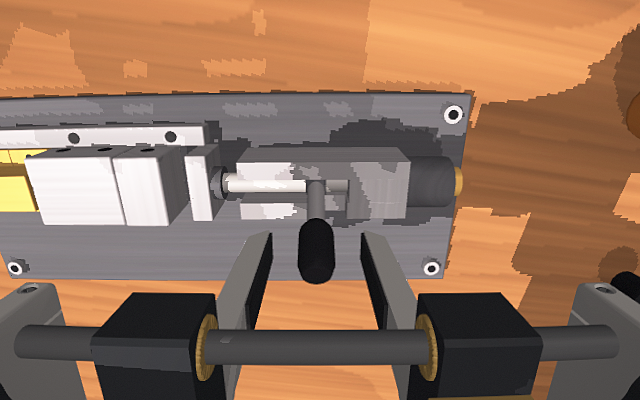

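{"api": "arm_command", "payload": {
  "rows": [
    [0,0,0,0],
    [0,0,0,0],
    [0,0,0,0],
    [0,0,0,0],
    [0,0,0,0]
  ],
  "jaw": 10,
  "force": 25
}}

```text
clock: 49.22
ee_pos: [622.2, -114.6, 153.9]
tool_rot: [3.116, 0.229, -0.143]
ft_force: [0.0, 2.3, 2.4]
opening: 0.181
```

```bash
python3 -c "
from h import *
o=arm.observe()
Z=R.from_rotvec(o['tool_rot']).as_matrix()[:,2]
g=o['ee_pos']+78*Z; c,s=np.cos(FX[2]),np.sin(FX[2]); d=g[:2]-FX[:2]; print('grasp in fixture',c*d[0]+s*d[1],-s*d[0]+c*d[1],g[2])
for th in (.3,.15,0):
  q=fw(-53*np.sin(th),-111,30+53*np.cos(th))-78*Z;to(*q)"
```

```text
grasp in fixture -26.570589865302438 -106.13940731542053 76.20042987287643
clk 49.23 at [ 622.2 -114.6  153.9] cur -1.423 q6 1.14 F [0.  2.3 2.4] op 17.0 | units [ 0.262  0.121 -0.135] turn 0.0 alt 0.0
clk 49.23 at [ 622.2 -114.6  153.9] cur -1.423 q6 1.14 F [0.  2.3 2.4] op 17.0 | units [ 0.451  0.121 -0.197] turn 0.0 alt 0.0
clk 49.23 at [ 622.2 -114.6  153.9] cur -1.423 q6 1.14 F [0.  2.3 2.4] op 17.0 | units [ 0.646  0.12  -0.23 ] turn 0.0 alt 0.0
```

{"api": "arm_command", "payload": {
  "rows": [
    [0,0.1,0,0],
    [0.13,0.13,-0.07,0],
    [0.26,0.13,-0.13,0],
    [0.45,0.13,-0.2,0],
    [0.6,0.13,-0.22,0]
  ]
}}

```text
clock: 49.85
ee_pos: [642.8, -112.7, 157.3]
tool_rot: [3.124, 0.231, -0.165]
ft_force: [-7.8, 7.7, 1.0]
opening: 0.187
```

{"api": "arm_command", "payload": {
  "rows": [
    [0.05,0.0,-0.0,0],
    [0.08,0,0,0],
    [0.08,0,0,0],
    [0.08,0,0,0],
    [0.08,0,0,0]
  ]
}}

```text
clock: 50.48
ee_pos: [643.8, -109.5, 157.0]
tool_rot: [-3.127, -0.233, 0.176]
ft_force: [-6.6, 7.4, 7.7]
opening: 0.187
```

```bash
cat > g.py <<'E'
from h import *
o=arm.observe()
Z=R.from_rotvec(o['tool_rot']).as_matrix()[:,2]
g=o['ee_pos']+78*Z; c,s=np.cos(FX[2]),np.sin(FX[2]); d=g[:2]-FX[:2]; print('grasp in fixture',c*d[0]+s*d[1],-s*d[0]+c*d[1],g[2],'Z',Z)
q=fw(0,-93,83)-78*Z;to(*q)
E
python3 g.py
```

```text
grasp in fixture -5.949766835850923 -103.19980548779043 79.44751406188357 Z [-0.11144535 -0.00737621 -0.99374319]
clk 50.48 at [ 643.8 -109.5  157. ] cur -1.423 q6 1.15 F [-6.6  7.4  7.7] op 17.6 | units [ 0.137 -0.256 -0.102] turn 0.0 alt 0.0
```

{"api": "arm_command", "payload": {
  "rows": [
    [0.05,-0.05,-0.05,0],
    [0.1,-0.12,-0.08,0],
    [0.12,-0.2,-0.1,0],
    [0.13,-0.28,-0.1,0],
    [0.13,-0.32,-0.1,0]
  ]
}}

```text
clock: 51.1
ee_pos: [644.0, -98.2, 157.6]
tool_rot: [3.124, 0.233, -0.192]
ft_force: [-4.9, -6.2, -4.9]
opening: 0.186
```

```bash
python3 g.py; python3 -c "
from h import *
cv2.imwrite('pics/p22.png',vision.camera('wrist'))"
```

```text
grasp in fixture -4.967887054531301 -92.24826836224425 80.23134261440521 Z [-0.12178667 -0.01196006 -0.99248424]
clk 51.1 at [644.  -98.2 157.6] cur -1.422 q6 1.17 F [-4.9 -6.2 -4.9] op 17.5 | units [ 0.115  0.018 -0.084] turn 0.0 alt 0.0
```

View pics/p22.png

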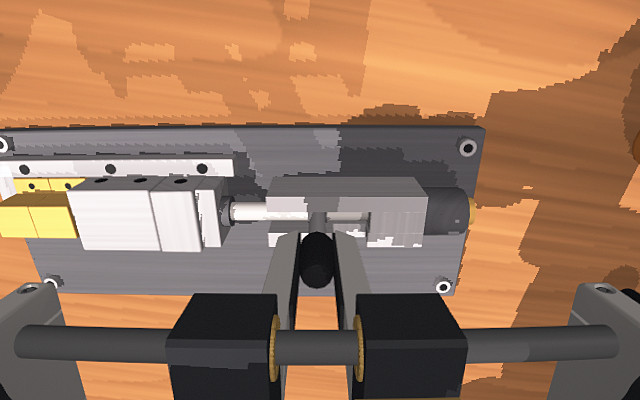

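{"api": "arm_command", "payload": {
  "rows": [
    [0.05,0.03,-0.02,0],
    [0.1,0.06,-0.04,0],
    [0.14,0.06,-0.06,0],
    [0.14,0.06,-0.06,0],
    [0.14,0.06,-0.06,0]
  ]
}}

```text
clock: 51.78
ee_pos: [646.5, -98.7, 157.3]
tool_rot: [-3.125, -0.234, 0.209]
ft_force: [-8.2, 3.4, 0.3]
opening: 0.189
```

```bash
python3 g.py
```

```text
grasp in fixture -3.2961039236409473 -92.78823495597068 79.97069551452874 Z [-0.13264843 -0.00940472 -0.99111853]
clk 51.77 at [646.5 -98.7 157.3] cur -1.422 q6 1.17 F [-8.2  3.4  0.3] op 17.8 | units [ 0.072  0.004 -0.086] turn 0.0 alt 0.0
```

{"api": "arm_command", "payload": {
  "rows": [
    [0,0,0,0],
    [0,0,0,0],
    [0,0,0,0],
    [0,0,0,0],
    [0,0,0,0]
  ],
  "jaw": 50
}}

```text
clock: 52.4
ee_pos: [646.8, -98.8, 157.5]
tool_rot: [-3.126, -0.233, 0.208]
ft_force: [0.0, -0.6, -1.0]
opening: 0.535
```

```bash
python3 g.py; python3 -c "
from h import *
cv2.imwrite('pics/p23.png',vision.camera('wrist'))"
```

```text
grasp in fixture -3.0453391105289658 -92.95830500527791 80.17301299032982 Z [-0.13201441 -0.00959355 -0.99120137]
clk 52.4 at [646.8 -98.8 157.5] cur -1.422 q6 1.17 F [ 0.  -0.6 -1. ] op 50.3 | units [ 0.066  0.    -0.08 ] turn 0.0 alt 0.0
```

View pics/p23.png

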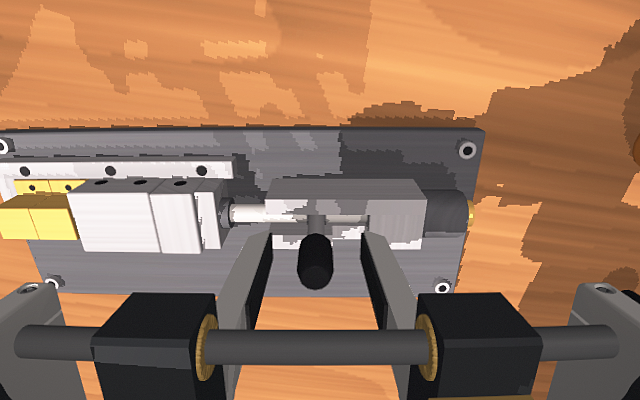

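Released; the jaw clamps the row. Withdraw along the tool axis and check.

{"api": "arm_command", "payload": {
  "rows": [
    [0,0,-0.6,0],
    [0,0,-1.3,0],
    [0,0,-2.2,0],
    [0,0,-3.1,0],
    [0,0,-3.6,0]
  ]
}}

```text
clock: 53.08
ee_pos: [666.6, -97.5, 303.0]
tool_rot: [3.125, 0.234, -0.203]
ft_force: [0.7, -0.2, 0.6]
opening: 0.533
```

{"api": "arm_command", "payload": {
  "rows": [
    [-1.0,0,0,0],
    [-2.0,0,0,0],
    [-3.0,0,0,0],
    [-3.0,0,0,0],
    [-3.0,0,0,0]
  ]
}}

```text
clock: 53.7
ee_pos: [549.5, -115.4, 318.9]
tool_rot: [3.125, 0.233, -0.2]
ft_force: [0.6, 0.7, 1.1]
opening: 0.529
```

```bash
python3 -c "
from h import *
print(arm.observe()['clock'])
for n in ('scene','side','wrist'): cv2.imwrite(f'pics/f_{n}.png',vision.camera(n))
for k,t,y in (('short','pack_short',-7),('long','pack_long',32),('block','block1',97)):
  p=fw(0,y)[:2];print(p);look(t,k,p,z=12,cams=('scene','side','wrist'))
a=cv2.imread('pics/f_scene.png')
cv2.imwrite('pics/z8.png',cv2.resize(a[180:280,200:370],None,fx=4.5,fy=4.5,interpolation=cv2.INTER_CUBIC))
"
```

```text
53.7
[626.5529878  -14.12034802]
scene pack_short 0.45 [295. 229.] 228 [620.8 -18.5] fit [ 6.21795e+02 -1.47640e+01  2.04000e-01  8.31000e-01]
side pack_short 0.73 [356. 212.] 212 [625.2   1. ] fit [ 6.24849e+02 -6.97500e+00  7.20000e-01  5.78000e-01]
wrist pack_short 0.83 [225.  50.] 1347 [623.8 -11. ] fit [625.237 -13.411   3.309   0.802]
[620.68634148  24.43587665]
scene pack_long 0.73 [313. 235.] 422 [622.9  28.3] fit [6.15735e+02 2.48250e+01 1.99000e-01 8.36000e-01]
side pack_long 0.79 [350. 203.] 297 [619.6  34.2] fit [6.19364e+02 3.34230e+01 1.31200e+00 5.85000e-01]
wrist pack_long 0.65 [181.  48.] 2567 [619.9  31.9] fit [6.19644e+02 2.56540e+01 1.36000e-01 8.31000e-01]
[610.90859762  88.69625111]
scene block1 0.76 [339. 235.] 191 [605.3  89.1] fit [6.08114e+02 9.08000e+01 1.09000e-01 8.38000e-01]
scene block1 0.6 [329. 234.] 186 [611.6  64.5] fit [611.754  63.831   3.348   0.833]
side block1 0.63 [341. 194.] 119 [608.   74.9] fit [6.12535e+02 7.48510e+01 9.61000e-01 4.49000e-01]
side block1 0.61 [338. 190.] 76 [606.1  91.1] fit [6.04660e+02 1.07065e+02 1.27400e+00 3.25000e-01]
wrist block1 0.83 [146.  49.] 1061 [614.4  67.4] fit [6.13238e+02 7.05310e+01 2.18000e-01 6.24000e-01]
wrist block1 0.65 [120.  49.] 1118 [610.6  93. ] fit [610.363  90.548   3.309   0.641]
```

View pics/z8.png

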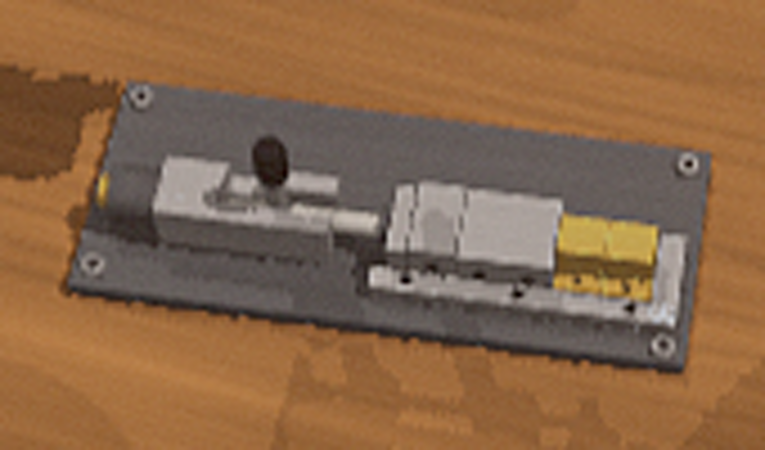

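View pics/f_wrist.png

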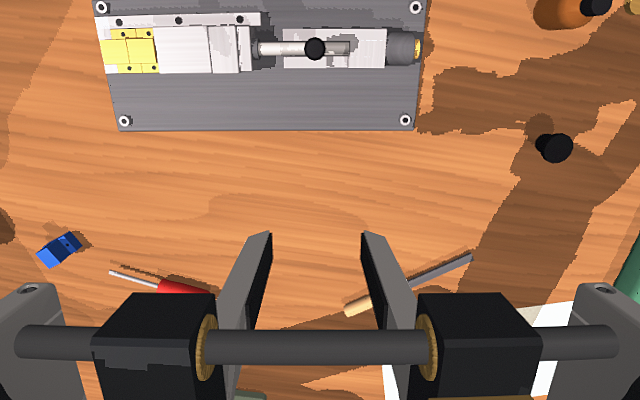

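View pics/f_scene.png

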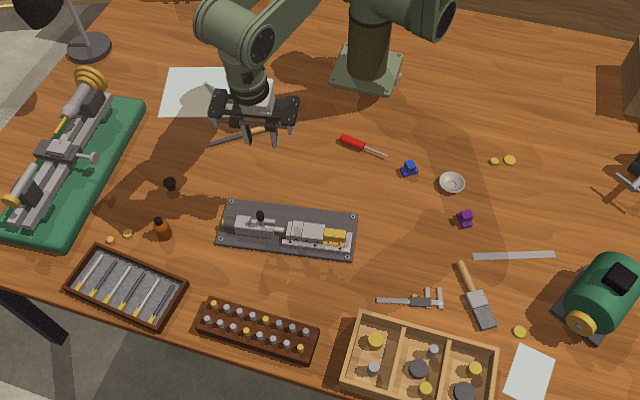

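```bash
python3 -c "
from h import *
print(arm.sign_off())"
```

```text
the job is handed in; nothing more can be done
None
```

The fixture is loaded and clamped: I handed the job in at about 54 s with the gripper clear of everything.

- **Order of work:** I drew the jaw back about 40 mm and turned the handle down into its notch, where it held by itself.
- **Row:** I found only two brass blanks on the bench and set both into the corner against fence and end stop. The long packing piece, then the short one, fill the other three places. The blue and purple look-alikes stayed where they were.
- **Clamping:** I turned the handle upright and eased the jaw forward onto the full row, then let go.

**Last checks:**
- **Row:** the final pictures show it tight and straight along the fence. The jaw is on the short packing piece and the handle is upright.
- **Bystanders:** the calliper, loupe and oil bottle appear unmoved by eye; I did not measure them.
- **Fits:** they agreed with the intended places to within 1–3 mm in the wrist close-ups. The final far-off fits were mostly a few mm off, and much poorer from the side camera, so I relied on the pictures there.

**Mended along the way:** the short packing piece was first left about 1 mm off the long one, so I gripped it again and pushed it tight before releasing the jaw.

**Side effect:** the tool tilted gradually from the pushing contacts, to about 7–8° by the end. It showed no effect on the row.

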